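# Load, latch and tug-test the polishing tool carrier

### The job

Load every brass polishing tool that stands on the counter into the carrier by sliding it upright through the mouth so that its foot goes under the two overhanging strips, then push the gate shut until the spring catch clicks down behind it. Only then prove that each tool is retained: tug it straight up by its handle until its pull indicator has clearly popped up (it gives at about 9 N; at least 4 mm of white band showing), never pulling harder than 30 N, and let it down again. Leave the tools standing in the shut carrier with their indicators up, and do not disturb the lens blank, the lens gauge or the centering cup.

Things in the scene. Friction and masses are not known exactly. Their poses are not given: they have to be found in the camera images.
- carrier: fixed steel carrier: a channel along its own y from an end wall at y = -91 mm to the open mouth at y = +91 mm. Origin on the counter under the channel's middle, x away from the robot, z up. Floor 5 mm above the counter, 46 mm wide between walls (outer faces x = +-33 mm). A tool is inside with its axis between y = -70 and +70 mm; four fit at 42 to 46 mm pitch
- mouth (a point): channel mouth: on the floor (5 mm above the counter) on the centre line where the strips begin, carrier y = +91 mm; axes as the carrier's, the way in is -y
- apron (a point): open apron before the mouth: point on its floor (5 mm above the counter) on the centre line, carrier y = 135 mm. Apron y = 96 to 168 mm, 96 mm wide, between two 18 mm high guide walls that narrow like a funnel to the mouth (about 63 mm clear here, 47 mm at y = 102 mm). Set a tool down upright here, then slide it -y
- bracket_top (a point): top centre of the catch bracket beside the mouth, carrier x = 35 to 72, y = 86 to 106 mm, top 47 mm above the counter (catch button on it to 54 mm, 61 mm while lifted)
- strips: two fixed flat steel strips over the channel from y = -91 to +91 mm (the last 10 mm at the mouth bent up by 4 mm as a lead-in), each reaching in from its side wall to 12 mm from the centre line (24 mm slot for the stem); underside 18 mm, top 22 mm above the counter. A tool's foot goes under with 3 mm play and cannot be lifted out. Origin and axes as the carrier's
- gate (a joint): flat aluminium gate sliding across the mouth along the carrier's +x (away from the robot) at y = 96 mm; 5 mm thick, 36 mm high. 0 = open (on the robot's side), 0.100 m = shut, stop at 0.102. Friction about 4 N, some 2 to 4 N more where its ramped tooth lifts the spring catch (0.08 to 0.095); past 0.098 the catch drops behind the tooth
- gate_lug (a point): centre of the robot-facing face of the gate's push plate: upright, 30 mm wide along the carrier's y, 6 mm thick, 6 to 62 mm above the counter; this point is 45 mm up and moves with the gate, at carrier y = 105 mm, x = -136 mm with the gate at 0 and -36 mm when shut. Push along the carrier's +x
- catch (a joint): spring catch, an upright pin with a brass button over the gate's far end: 0 = down (at rest, and again once dropped behind the shut gate's tooth), about 0.007 m while the tooth lifts it
- tool1: brass polishing tool with a walnut handle, one of up to four alike. Upright, origin at the centre of its underside, z up: brass foot disc 42 mm dia x 10 mm thick, brass stem 14 mm dia from 10 to 60 mm, round walnut handle 26 mm dia x 30 mm tall from 60 to 90 mm, gripped at 75 mm. About 0.23 kg. Stands on the counter; absent in some starts
- tool1_handle (a joint): pull indicator in the handle of tool1: the handle slides up its stem when pulled with more than about 9 N and stays where it is left, baring a white band. 0 = down (start), end stop at 0.009 m; popped from 0.004 m; the same force presses it down again. With the tool in the channel the foot first rises the 3 mm of play, then the handle slides
- tool2: brass polishing tool with a walnut handle, one of up to four alike. Upright, origin at the centre of its underside, z up: brass foot disc 42 mm dia x 10 mm thick, brass stem 14 mm dia from 10 to 60 mm, round walnut handle 26 mm dia x 30 mm tall from 60 to 90 mm, gripped at 75 mm. About 0.23 kg. Stands on the counter; absent in some starts
- tool2_handle (a joint): pull indicator in the handle of tool2: the handle slides up its stem when pulled with more than about 9 N and stays where it is left, baring a white band. 0 = down (start), end stop at 0.009 m; popped from 0.004 m; the same force presses it down again. With the tool in the channel the foot first rises the 3 mm of play, then the handle slides
- tool3: brass polishing tool with a walnut handle, one of up to four alike. Upright, origin at the centre of its underside, z up: brass foot disc 42 mm dia x 10 mm thick, brass stem 14 mm dia from 10 to 60 mm, round walnut handle 26 mm dia x 30 mm tall from 60 to 90 mm, gripped at 75 mm. About 0.23 kg. Stands on the counter; absent in some starts
- tool3_handle (a joint): pull indicator in the handle of tool3: the handle slides up its stem when pulled with more than about 9 N and stays where it is left, baring a white band. 0 = down (start), end stop at 0.009 m; popped from 0.004 m; the same force presses it down again. With the tool in the channel the foot first rises the 3 mm of play, then the handle slides
- tool4: brass polishing tool with a walnut handle, one of up to four alike. Upright, origin at the centre of its underside, z up: brass foot disc 42 mm dia x 10 mm thick, brass stem 14 mm dia from 10 to 60 mm, round walnut handle 26 mm dia x 30 mm tall from 60 to 90 mm, gripped at 75 mm. About 0.23 kg. Stands on the counter; absent in some starts
- tool4_handle (a joint): pull indicator in the handle of tool4: the handle slides up its stem when pulled with more than about 9 N and stays where it is left, baring a white band. 0 = down (start), end stop at 0.009 m; popped from 0.004 m; the same force presses it down again. With the tool in the channel the foot first rises the 3 mm of play, then the handle slides
- lens_blank: frosted glass lens blank, 70 mm dia x 14 mm, lying on the counter; bystander
- lens_gauge: aluminium lens gauge with a round chrome dial face, 76 mm tall, 52 mm wide; bystander
- centering_cup: black bakelite centering cup, 60 mm dia x 45 mm; bystander
There are look-alikes about, which are no part of the job. What is shaped like the tool3 but orange, purple or turquoise is not meant.

How it is judged:
By the outcome, as a careful person would: the job done as asked, in the order asked, and still so for the second after the job is handed in, with the robot touching nothing.
Of tool1, tool2, tool3, tool4 only 3 to 4 are there at a start; the rules pass over those that are not, and their reading is None.
At some moment in a run one of tool1, tool2, tool3, tool4 may be knocked a few centimetres aside while the robot is not near it.
It also fails if it takes over 210 s, if anything falls off the work surface, if the arm or the gripper's body presses on something with over 40 N, if the wrist force passes 120 N, or if a joint passes its speed limit or range.

### The arm

A 6-joint arm with a two-finger parallel gripper is mounted at the origin on the work surface. World frame = base frame: x ahead of the robot, y to its left, z up, the work surface at z = 0. Lengths are in m, angles in degrees, forces in N, time in s.
With the tool pointing down it reaches from about 0.3 to 0.825 m from the base axis. Payload 5.4 kg.
Tool frame: the origin (TCP) lies on the centre line of the jaws, within the pads' length; the fingertips stand 22 mm ahead of it and the grasp point (between the pads) lies 3 mm ahead of it (manip.tip_reach is the z of the fingertips in the tool frame, in m); z points along the fingers, y is the direction in which the jaws open and shut (so a half turn about z gives the same grasp; the last joint's range is limited). The gripper opens to 92 mm and grips with 3 to 60 N. Pads are 20 mm wide; open, the fingers measure 128 mm over their backs; the gripper's body (75 mm by 189 mm) begins 69 mm behind the grasp point.
Start: joints at [61.702, 9.076, 91.501, -0, 79.423, -12.038], TCP at [0.161, 0.552, 0.203] pointing down, gripper open.
Joint ranges: [-166.64, 166.64], [-54.1, 131.32], [10.49, 154.53], [-73.88, 253.88], [9.74, 151.15], [-171.62, 171.62]. Speed limits (degrees/s): [147.25, 147.25, 180, 180, 180, 180].

### API

Orientations are given as a 3x3 rotation matrix whose columns are the frame's x, y, z axes.
In Python, from plant import manip, imaging gives the robot as it stands.
- The arm moves only by the tool play_rows, never from a script. Its argument "motion" is a list of rows, each an object with "claw": the closure, from 0 (fully open) to 1 (shut); "delta_pos": the shift along the tool's x, y, z in units of 50 mm (1.0 is 50 mm), a list of three; "rot": the turn, a rotation vector about the tool's x, y, z in units of 5 degrees (1.0 is 5 degrees), a list of three. In form: [{"claw": claw, "delta_pos": [tx, ty, tz], "rot": [rx, ry, rz]}, ...]. A call has 1 to 5 rows; each row is the pose to reach, as a shift and turn from the pose commanded when the call began, along the tool's axes at that moment; what a row does not reach only later rows make up. A row lasts 1/10 s, in which the tool goes at most 50 mm and 8.59 degrees, less where a joint would pass 70% of its speed; a pose out of reach is approached as far as the arm can. A call with a gripper value outside its range is refused whole. The fingers move at their own pace and stop on an object; "squeeze" is the grip in N (left out, the last holds). Time passes only in rows, so rows that repeat a pose let the fingers close. It gives the time, the measured TCP pose, the force and the opening at its end, in the units of the state.
- manip.get_state(): the state, without advancing time (a new reading comes with each control period).
- imaging.read_camera(name): name is "scene" or "top"; returns the picture (400x640x3 uint8, red, green, blue); there is no depth.
- imaging.get_calibration(name): a dict with "camera_matrix" (3x3 intrinsics, pixels), "R" (3x3) and "t" (3): a world point X has camera coordinates R X + t. Camera axes: x right, y down, z forward; pixel columns grow to the right and rows downward; lengths in m; the calibration is good to about 2 mm. A picture is of the moment at which its call begins. get_calibration takes no time and is no camera call.
- manip.finish_job(): hands the job in, once; it reports no verdict.
The state is a dict: "time": time; "joint_positions": joint angles; "qvel": joint speeds; "tau": joint torques, N m; "tcp_pos": TCP position; "eef_rot": TCP orientation; "force": force on the tool from outside, world axes, zero at the start; "ft_torque": the same for the moment, N m; "opening": opening from 0.0 (shut) to 1.0 (fully open).
Only numpy, scipy, OpenCV 4.12 (cv2) and the standard library are available. Lean on these libraries where they do the work, as an engineer would, in place of code of your own. Each camera call takes 0.05 s, during which the arm holds its last target.

## Working session

There is one attempt and no reset: what is moved stays moved. The work goes in short steps, Python scripts to look and compute and a tool call to move; the robot and the scene stay as the last step left them, time stands still between calls to the robot, and variables do not carry over. Pictures are saved under pics/ and viewed, and the job is handed in when it is done.

Besides the shell and the picture viewer there is one more tool, called after "Call:" by a JSON object that holds its "api" and its "payload", one argument or row to a line. play_rows: Moves the arm, as the interface text tells. Its arguments: {"type":"object","properties":{"motion":{"type":"array","items":{"type":"object","properties":{"claw":{"type":"number"},"delta_pos":{"type":"array","items":{"type":"number"}},"rot":{"type":"array","items":{"type":"number"}}}}},"squeeze":{"type":"number"}},"required":["motion"]}

```bash
ls; mkdir -p pics
python3 - <<'E'
from plant import manip, imaging
import cv2
s=manip.get_state(); print(s)
for n in("scene","top"):
    im=imaging.read_camera(n); cv2.imwrite(f"pics/{n}0.png",im[:,:,::-1]); c=imaging.get_calibration(n); print(n,c)
E
```

```text
pics
{'time': 0.0, 'joint_positions': array([ 6.17037937e+01,  9.11495841e+00,  9.15714657e+01, -1.58760021e-03,
        7.94227377e+01, -1.20376745e+01]), 'qvel': array([-0.0885486 , -0.06027413, -0.12167749,  0.04963337, -0.03843474,
        0.0254686 ]), 'tau': array([ 1.80448678e-03, -3.85574234e+01, -3.22107482e+01,  7.03924242e-02,
        3.79072933e-02, -1.10898977e-04]), 'tcp_pos': array([0.16069721, 0.55141292, 0.2023025 ]), 'eef_rot': array([[-9.60009443e-01,  2.79966240e-01, -8.79153023e-04],
       [ 2.79967375e-01,  9.60008027e-01, -1.69048395e-03],
       [ 3.70715523e-04, -1.86901472e-03, -9.99998185e-01]]), 'force': array([-0.27938456,  0.57115983,  0.17954997]), 'ft_torque': array([-0.04208416, -0.01894421, -0.03297178]), 'opening': 0.996123692980845}
scene {'camera_matrix': array([[392.09264492,   0.        , 315.04095003],
       [  0.        , 392.09264492, 199.94173857],
       [  0.        ,   0.        ,   1.        ]]), 'R': array([[ 0.89433258,  0.44720491, -0.01330406],
       [ 0.35064479, -0.71907801, -0.5999792 ],
       [-0.2778803 ,  0.53191595, -0.79990497]]), 't': array([-0.46762967, -0.15590418,  1.11616183])}
top {'camera_matrix': array([[418.00978942,   0.        , 318.32133503],
       [  0.        , 418.00978942, 200.33588211],
       [  0.        ,   0.        ,   1.        ]]), 'R': array([[-0.00528319, -0.99990002,  0.01311609],
       [-0.99699812,  0.00425377, -0.07730883],
       [ 0.07724531, -0.01348515, -0.99692092]]), 't': array([-0.03117155,  0.54977513,  1.00618278])}
```

View pics/scene0.png

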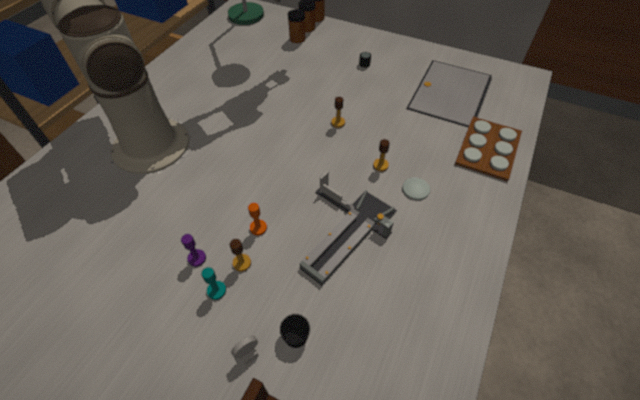

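View pics/top0.png

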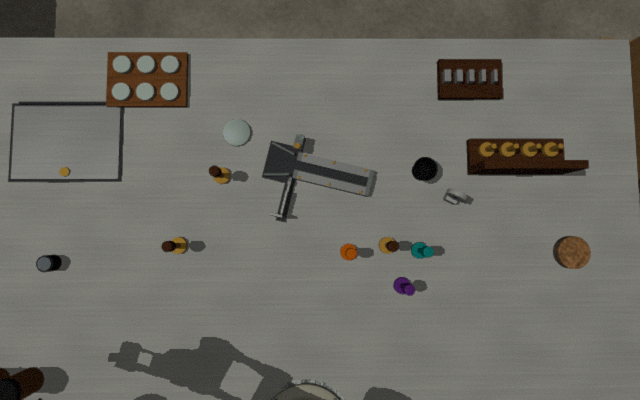

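```bash
cat > h.py <<'E'
import numpy as np, cv2
from plant import manip, imaging
C={n:imaging.get_calibration(n) for n in("scene","top")}
def proj(n,X):
    c=C[n]; X=np.atleast_2d(X); p=(X@c["R"].T+c["t"])@c["camera_matrix"].T; return p[:,:2]/p[:,2:]
def ray(n,uv,z):
    c=C[n]; d=c["R"].T@np.linalg.solve(c["camera_matrix"],[uv[0],uv[1],1.]); o=-c["R"].T@c["t"]
    return o+d*(z-o[2])/d[2]
def snap(n,name,box=None,k=1):
    im=imaging.read_camera(n)[:,:,::-1]; im=np.ascontiguousarray(im)
    if box: 
        u0,v0,u1,v1=box; im=cv2.resize(im[v0:v1,u0:u1],None,fx=k,fy=k,interpolation=cv2.INTER_CUBIC)
    cv2.imwrite(f"pics/{name}.png",im); return im
def st():
    s=manip.get_state(); print("t",round(s["time"],2),"p",s["tcp_pos"].round(4),"F",s["force"].round(1),"op",round(s["opening"],3)); print(s["eef_rot"].round(4).tolist()); return s
E
python3 - <<'E'
from h import *
for n in C: print(n,proj(n,[[0.161,.552,.203],[0,0,0],[.5,0,0],[.5,.3,0]]).round(), (-C[n]["R"].T@C[n]["t"]).round(3))
a=cv2.imread("pics/top0.png"); b=cv2.imread("pics/scene0.png")
cv2.imwrite("pics/topz.png",cv2.resize(a[110:270,150:450],None,fx=2.6,fy=2.6,interpolation=cv2.INTER_CUBIC))
cv2.imwrite("pics/scz.png",cv2.resize(b[80:320,170:450],None,fx=2.5,fy=2.5,interpolation=cv2.INTER_CUBIC))
E
```

```text
scene [[289.  -2.]
 [151. 145.]
 [307. 208.]
 [354. 132.]] [ 0.783 -0.497  0.793]
top [[ 18. 395.]
 [305. 429.]
 [305. 221.]
 [184. 221.]] [ 0.47  -0.02   1.046]
```

View pics/topz.png

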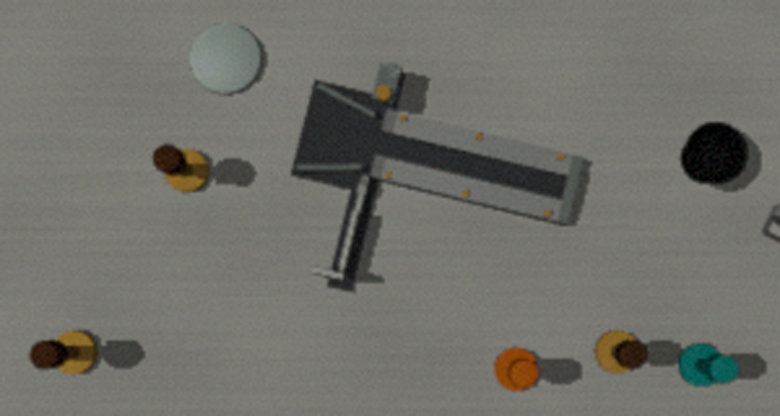

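View pics/scz.png

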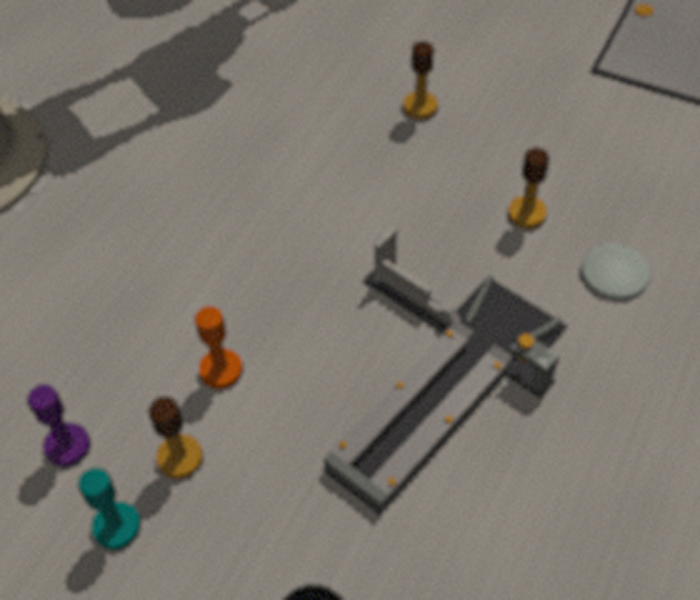

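```bash
cat > det.py <<'E'
from h import *
def blobs(im,lo,hi,amin=3):
    hsv=cv2.cvtColor(im,cv2.COLOR_BGR2HSV); m=cv2.inRange(hsv,np.array(lo),np.array(hi))
    n,l,s,c=cv2.connectedComponentsWithStats(m)
    return [(c[i].round(1).tolist(),int(s[i,4]),s[i,:4].tolist()) for i in range(1,n) if s[i,4]>=amin]
E
python3 - <<'E'
from det import *
for n in("top","scene"):
    im=cv2.imread(f"pics/{n}0.png"); print(n)
    for b in blobs(im,(14,110,60),(28,255,255)): 
        if 150<b[0][0]<450 and 80<b[0][1]<290: print("brass",b)
    for b in blobs(im,(0,90,15),(12,255,110),20): 
        if 150<b[0][0]<450 and 80<b[0][1]<290: print("walnut",b)
E
```

```text
top
brass ([158.1, 93.4], 12, [157, 90, 3, 8])
brass ([178.6, 101.0], 73, [169, 94, 17, 12])
brass ([158.4, 101.9], 80, [147, 96, 22, 10])
brass ([297.2, 145.5], 28, [295, 143, 6, 6])
brass ([304.6, 155.2], 5, [304, 154, 2, 3])
brass ([333.6, 161.8], 5, [333, 161, 2, 3])
brass ([222.8, 176.2], 145, [214, 167, 16, 17])
brass ([365.4, 169.8], 5, [365, 169, 2, 3])
brass ([298.8, 176.8], 6, [298, 176, 3, 3])
brass ([328.5, 184.0], 6, [328, 183, 2, 3])
brass ([360.0, 191.7], 7, [359, 191, 3, 3])
brass ([179.4, 244.9], 157, [172, 237, 15, 17])
brass ([384.7, 244.5], 141, [379, 237, 15, 17])
brass ([347.3, 251.5], 115, [340, 245, 16, 14])
walnut ([213.5, 169.4], 40, [209, 166, 11, 8])
walnut ([167.0, 246.0], 60, [162, 242, 11, 9])
walnut ([392.3, 246.0], 64, [386, 242, 13, 10])
scene
brass ([427.1, 83.6], 25, [424, 82, 7, 4])
brass ([337.7, 120.3], 138, [331, 110, 14, 18])
brass ([380.7, 163.5], 171, [373, 153, 16, 19])
brass ([349.0, 213.0], 7, [348, 212, 3, 3])
brass ([379.9, 216.0], 36, [377, 213, 7, 7])
brass ([253.0, 222.0], 3, [252, 221, 3, 3])
brass ([263.0, 222.0], 3, [262, 221, 3, 3])
brass ([368.5, 225.5], 4, [368, 225, 2, 2])
brass ([329.5, 233.5], 4, [329, 233, 2, 2])
brass ([235.2, 246.2], 4, [234, 245, 3, 3])
brass ([349.0, 247.5], 6, [348, 247, 3, 2])
brass ([241.3, 262.2], 252, [233, 253, 18, 19])
brass ([306.5, 257.5], 4, [306, 257, 2, 2])
brass ([326.3, 272.0], 7, [325, 271, 3, 3])
walnut ([338.5, 101.9], 45, [336, 97, 7, 13])
walnut ([384.0, 145.0], 57, [380, 140, 9, 12])
walnut ([255.6, 221.4], 129, [249, 209, 17, 27])
walnut ([235.8, 243.8], 57, [230, 240, 12, 11])
```

Run:
```python
from det import *
T=[(304.6,155.2),(333.6,161.8),(365.4,169.8),(298.8,176.8),(328.5,184.0),(360.0,191.7)]
S=[(368.5,225.5),(349.0,247.5),(326.3,272.0),(349.,213.),(329.5,233.5),(306.5,257.5)]
PT=np.array([ray("top",t,.0225)[:2] for t in T]);PS=np.array([ray("scene",t,.0225)[:2] for t in S])
print(PT.round(4));print(PS.round(4))
for P in(PT,PS):
    m=(P[:3]+P[3:])/2; d=m[0]-m[2]; print("mid",m.round(4).tolist(),"yaw",np.degrees(np.arctan2(-d[0],d[1])), np.linalg.norm(P[:3]-P[3:],axis=1))
print("button",ray("top",(297.2,145.5),.053),ray("scene",(379.9,216),.053))
# tools: handle centre ray at z=.08(top),foot
print("foot bbox")
for t,s in(((179.4,244.9),(337.7,120.3)),((222.8,176.2),(380.7,163.5)),((384.7,244.5),(241.3,262.2))):
    print(ray("top",t,.01),ray("scene",s,.012))
for t,s in(((167,246),(338.5,101.9)),((213.5,169.4),(384,145)),((392.3,246),(235.8,243.8))):
    print("handle",ray("top",t,.083),ray("scene",s,.075))
```

```text
[[ 6.618e-01 -4.000e-04]
 [ 6.450e-01 -7.210e-02]
 [ 6.248e-01 -1.507e-01]
 [ 6.079e-01  1.400e-02]
 [ 5.898e-01 -5.910e-02]
 [ 5.704e-01 -1.366e-01]]
[[ 0.6611  0.0037]
 [ 0.6438 -0.0704]
 [ 0.6242 -0.1475]
 [ 0.6059  0.0164]
 [ 0.5886 -0.0562]
 [ 0.5696 -0.135 ]]
mid [[0.6349, 0.0068], [0.6174, -0.0656], [0.5976, -0.1436]] yaw -13.901001103522043 [0.05572465 0.0567425  0.05616358]
mid [[0.6335, 0.0101], [0.6162, -0.0633], [0.5969, -0.1413]] yaw -13.601391192881968 [0.05661785 0.05696346 0.05595882]
button [0.6797105  0.01674676 0.053     ] [0.67957171 0.01935954 0.053     ]
foot bbox
[0.44223247 0.30770931 0.01      ] [0.44081937 0.31315807 0.012     ]
[0.61179607 0.20356898 0.01      ] [0.61486615 0.20826319 0.012     ]
[ 0.44035585 -0.19740652  0.01      ] [ 0.44145266 -0.20476655  0.012     ]
handle [0.44186923 0.3127319  0.083     ] [0.43867668 0.31826823 0.075     ]
handle [0.61776806 0.20949619 0.083     ] [0.61334491 0.21453365 0.075     ]
handle [ 0.43893544 -0.20233414  0.083     ] [ 0.43461494 -0.19668956  0.075     ]
```

```bash
cat > tools.py <<'E'
from det import *
from scipy.optimize import minimize
SEGS=[(.021,0,.01),(.007,.01,.06),(.013,.06,.09)]
def sil(n,x,y,z=0,k=4,shape=(400,640),segs=SEGS):
    m=np.zeros((shape[0]*k,shape[1]*k),np.uint8)
    a=np.linspace(0,2*np.pi,40)
    for r,z0,z1 in segs:
        P=np.vstack([np.c_[x+r*np.cos(a),y+r*np.sin(a),0*a+zz+z] for zz in(z0,z1)])
        h=cv2.convexHull(((proj(n,P)+.5)*k).astype(np.float32))
        cv2.fillConvexPoly(m,np.round(h).astype(np.int32),1)
    return cv2.resize(m.astype(np.float32),(shape[1],shape[0]),interpolation=cv2.INTER_AREA)
def mask(im):
    hsv=cv2.cvtColor(im,cv2.COLOR_BGR2HSV)
    return (cv2.inRange(hsv,np.array((0,90,15)),np.array((28,255,255)))>0).astype(np.float32)
def fit(n,im,x,y,z=0,segs=SEGS,R=45):
    c=proj(n,[[x,y,.045+z]])[0].astype(int); M=mask(im)
    u0,v0=max(c[0]-R,0),max(c[1]-R,0); W=M[v0:v0+2*R,u0:u0+2*R]
    l,lab=cv2.connectedComponents(W.astype(np.uint8))
    s0=sil(n,x,y,z,segs=segs)[v0:v0+2*R,u0:u0+2*R]
    # keep components that overlap the guess
    keep=[i for i in range(1,l) if (s0[lab==i].sum()>3)]
    W=np.isin(lab,keep).astype(np.float32)
    f=lambda p: np.abs(sil(n,p[0],p[1],z,segs=segs)[v0:v0+2*R,u0:u0+2*R]-W).sum()
    r=minimize(f,[x,y],method="Nelder-Mead",options=dict(initial_simplex=[[x,y],[x+.006,y],[x,y+.006]],xatol=2e-4,fatol=.5))
    return r.x.round(4),round(r.fun,1),W.sum()
def carr(c,yaw,P):
    t=np.radians(yaw); R=np.array([[np.cos(t),-np.sin(t),0],[np.sin(t),np.cos(t),0],[0,0,1]])
    return np.atleast_2d(P)@R.T+np.array([c[0],c[1],0])
E
cat > wire.py <<'E'
from tools import *
def wire(n,im,c,yaw,g=0,k=3,box=None):
    im=cv2.resize(im,None,fx=k,fy=k,interpolation=cv2.INTER_CUBIC)
    L=[]
    for s in(-1,1):
        L+= [[(s*.033,-.091,.022),(s*.033,.091,.022)],[(s*.012,-.091,.022),(s*.012,.081,.022)],[(s*.048,.168,.005),(s*.048,.096,.005)]]
    L+=[[(-.033,-.091,.022),(.033,-.091,.022)],[(-.048,.168,.005),(.048,.168,.005)],
     [(.035,.086,.047),(.072,.086,.047),(.072,.106,.047),(.035,.106,.047),(.035,.086,.047)],
     [(-.136+g,.09,.062),(-.136+g,.12,.062),(-.136+g,.12,.006),(-.136+g,.09,.006),(-.136+g,.09,.062)]]
    for l in L:
        p=proj(n,carr(c,yaw,np.array(l))); cv2.polylines(im,[np.round((p+.5)*k).astype(np.int32)],False,(0,0,255),1)
    if box: im=im[box[1]*k:box[3]*k,box[0]*k:box[2]*k]
    return im
E
python3 - <<'E'
from wire import *
t=cv2.imread("pics/top0.png");s=cv2.imread("pics/scene0.png")
for p in((.4415,.311),(.613,.208),(.440,-.2)):
    print(fit("top",t,*p),fit("scene",s,*p))
c=(.6168,-.0645);yaw=-13.75
cv2.imwrite("pics/wt.png",wire("top",t,c,yaw,box=(230,110,400,240),k=4))
cv2.imwrite("pics/ws.png",wire("scene",s,c,yaw,box=(280,160,420,290),k=4))
E
```

```text
(array([0.4423, 0.3123]), np.float64(61.4), np.float32(290.0)) (array([0.4399, 0.3149]), np.float64(89.9), np.float32(215.0))
(array([0.6155, 0.2084]), np.float64(47.5), np.float32(263.0)) (array([0.6139, 0.2121]), np.float64(88.5), np.float32(275.0))
(array([ 0.4398, -0.2032]), np.float64(26.8), np.float32(253.0)) (array([ 0.4378, -0.2018]), np.float64(93.7), np.float32(394.0))
```

View pics/wt.png

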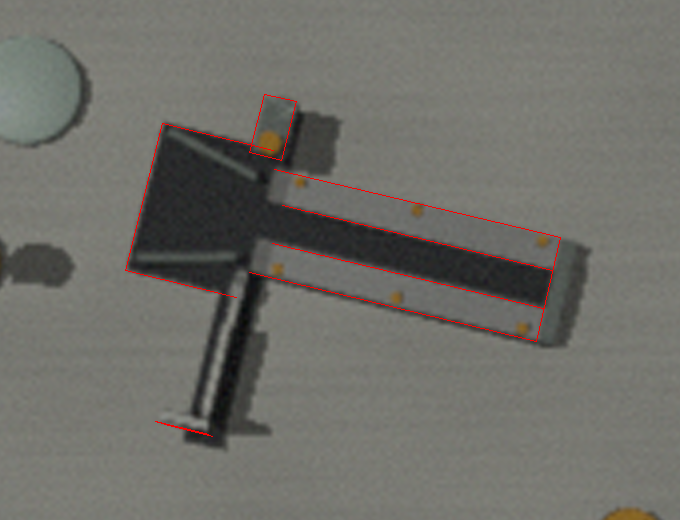

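View pics/ws.png

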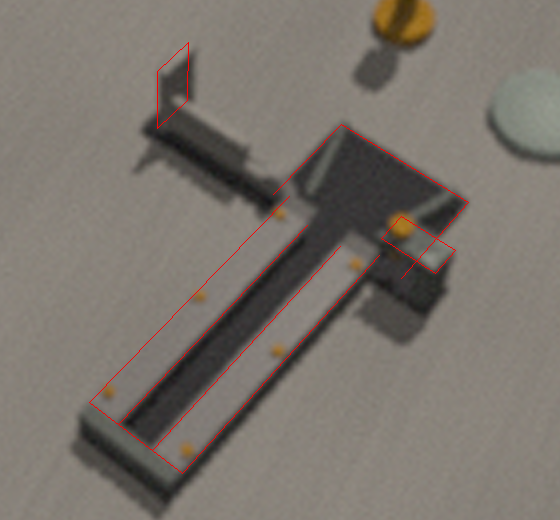

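```bash
cat > plan.py <<'E'
from tools import *
from scipy.spatial.transform import Rotation as Ro
CC=(.6168,-.0645);YAW=-13.75
def target(yaw=YAW):
    a=np.radians(yaw); y=np.array([np.cos(a),np.sin(a),0]); z=np.array([0,0,-1.]); return np.c_[np.cross(y,z),y,z]
def rel(p,yaw=YAW,s=None):
    s=s or manip.get_state(); R=s["eef_rot"]
    d=R.T@(np.array(p)-s["tcp_pos"])/.05; r=Ro.from_matrix(R.T@target(yaw)).as_rotvec(degrees=True)/5
    print("d",d.round(2).tolist(),"rot",r.round(2).tolist(),"dist",round(float(np.linalg.norm(d)*50),1)); return d,r
def cw(x,y,z): return carr(CC,YAW,[x,y,z])[0]
E
python3 - <<'E'
from plan import *
st(); rel((.441,.3135,.17)); print(target().round(3).tolist(), cw(0,.135,.084))
E
```

```text
t 0.1 p [0.1608 0.5515 0.2024] F [-0.3  0.7 -0.6] op 1.0
[[-0.96, 0.28, -0.0008], [0.28, 0.96, -0.0015], [0.0003, -0.0017, -1.0]]
d [-6.71, -3.0, 0.65] rot [-0.02, 0.01, 17.5] dist 369.1
[[0.238, 0.971, 0.0], [0.971, -0.238, 0.0], [0.0, 0.0, -1.0]] [0.6488876  0.06663118 0.084     ]
```

Call:
{"api": "play_rows", "payload": {
  "motion": [
    {"claw": 0.2,"delta_pos": [-0.9,-0.4,0.0],"rot": [0,0,1.7]},
    {"claw": 0.2,"delta_pos": [-1.8,-0.8,0.0],"rot": [0,0,3.4]},
    {"claw": 0.2,"delta_pos": [-2.7,-1.2,0.0],"rot": [0,0,5.1]},
    {"claw": 0.2,"delta_pos": [-3.6,-1.6,0.0],"rot": [0,0,6.8]},
    {"claw": 0.2,"delta_pos": [-4.5,-2.0,0.0],"rot": [0,0,8.5]}
  ],
  "squeeze": 25
}}

```text
time: 0.6
tcp_pos: [0.3499, 0.3914, 0.203]
eef_rot: [[-0.514, 0.858, -0.0], [0.858, 0.514, -0.0], [0.0, -0.0, -1.0]]
force: [0.5, 0.6, -0.3]
opening: 0.801
```

Run:
```python
from plan import *
st(); rel((.441,.3135,.18))
```

```text
t 0.6 p [0.3499 0.3914 0.203 ] F [ 0.5  0.6 -0.3] op 0.801
[[-0.5136, 0.858, -0.0004], [0.858, 0.5136, -0.0002], [0.0, -0.0005, -1.0]]
d [-2.27, 0.76, 0.46] rot [-0.01, 0.0, 8.93] dist 122.0
```

Call:
{"api": "play_rows", "payload": {
  "motion": [
    {"claw": 0.2,"delta_pos": [-0.6,0.2,0.1],"rot": [0,0,1.7]},
    {"claw": 0.2,"delta_pos": [-1.1,0.4,0.2],"rot": [0,0,3.4]},
    {"claw": 0.2,"delta_pos": [-1.7,0.55,0.3],"rot": [0,0,5.1]},
    {"claw": 0.2,"delta_pos": [-2.2,0.7,0.4],"rot": [0,0,6.8]},
    {"claw": 0.2,"delta_pos": [-2.27,0.76,0.46],"rot": [0,0,8.5]}
  ]
}}

```text
time: 1.1
tcp_pos: [0.4417, 0.3134, 0.1794]
eef_rot: [[0.204, 0.979, -0.001], [0.979, -0.204, -0.001], [-0.001, -0.001, -1.0]]
force: [0.4, -0.3, 0.1]
opening: 0.802
```

Run:
```python
from plan import *
s=st(); rel((.441,.3135,.18))
t=snap("top","t1");c=snap("scene","s1")
for p in((.4411,.3136),(.6147,.2103),(.439,-.2025)):
    print(fit("top",t,*p),fit("scene",c,*p))
cv2.imwrite("pics/s1z.png",cv2.resize(c[20:260,200:460],None,fx=2.5,fy=2.5))
```

```text
t 1.1 p [0.4417 0.3134 0.1794] F [ 0.4 -0.3  0.1] op 0.802
[[0.2043, 0.9789, -0.0008], [0.9789, -0.2043, -0.0011], [-0.0013, -0.0006, -1.0]]
d [-0.0, -0.01, -0.01] rot [-0.01, 0.01, 0.39] dist 1.0
(array([0.442 , 0.3129]), np.float64(60.6), np.float32(291.0)) (array([0.4395, 0.3146]), np.float64(87.1), np.float32(218.0))
(array([0.6154, 0.2087]), np.float64(44.0), np.float32(266.0)) (array([0.6131, 0.2122]), np.float64(89.8), np.float32(273.0))
(array([ 0.4397, -0.2032]), np.float64(29.6), np.float32(249.0)) (array([ 0.4376, -0.2023]), np.float64(101.2), np.float32(388.0))
```

View pics/s1z.png

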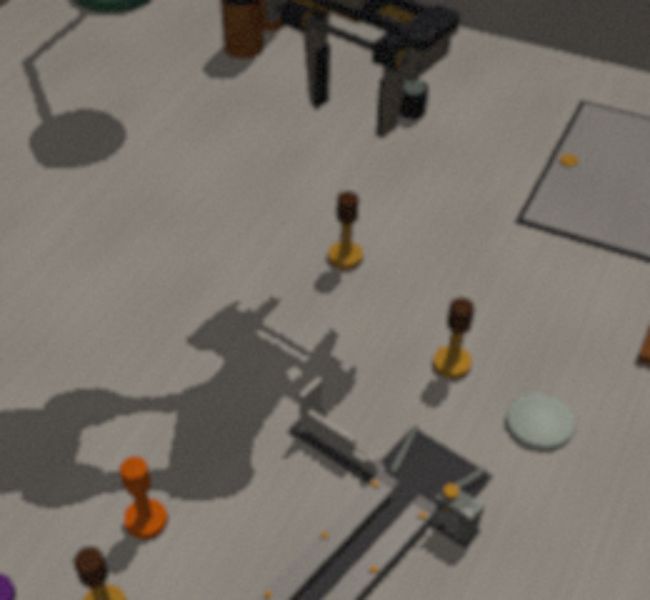

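Call:
{"api": "play_rows", "payload": {
  "motion": [
    {"claw": 0.2,"delta_pos": [0,0,0.7],"rot": [0,0,0.4]},
    {"claw": 0.2,"delta_pos": [0,0,1.4],"rot": [0,0,0.4]},
    {"claw": 0.2,"delta_pos": [0,0,2.0],"rot": [0,0,0.4]},
    {"claw": 0.2,"delta_pos": [0,0,2.03],"rot": [0,0,0.4]},
    {"claw": 0.6,"delta_pos": [0,0,2.03],"rot": [0,0,0.4]}
  ]
}}

```text
time: 1.7
tcp_pos: [0.4398, 0.316, 0.079]
eef_rot: [[0.227, 0.974, -0.001], [0.974, -0.227, -0.0], [-0.0, -0.001, -1.0]]
force: [0.2, -0.1, -0.0]
opening: 0.733
```

Call:
{"api": "play_rows", "payload": {
  "motion": [
    {"claw": 0.85,"delta_pos": [0,0,0],"rot": [0,0,0]},
    {"claw": 1.0,"delta_pos": [0,0,0],"rot": [0,0,0]},
    {"claw": 1.0,"delta_pos": [0,0,0],"rot": [0,0,0]},
    {"claw": 1.0,"delta_pos": [0,0,0],"rot": [0,0,0]},
    {"claw": 1.0,"delta_pos": [0,0,0],"rot": [0,0,0]}
  ]
}}

```text
time: 2.2
tcp_pos: [0.4406, 0.3157, 0.0792]
eef_rot: [[0.229, 0.973, 0.001], [0.973, -0.229, 0.0], [0.0, 0.001, -1.0]]
force: [-0.7, -0.3, -0.8]
opening: 0.304
```

Run:
```python
from plan import *
s=st(); rel((.4417,.3134,.08)); a=cw(0,.135,0); rel((*a[:2],.18))
t=snap("top","t2");c=snap("scene","s2",(270,50,430,190),4)
```

```text
t 2.2 p [0.4406 0.3157 0.0792] F [-0.7 -0.3 -0.8] op 0.304
[[0.2293, 0.9734, 0.0006], [0.9734, -0.2293, 0.0002], [0.0004, 0.0005, -1.0]]
d [-0.04, 0.03, -0.02] rot [0.01, -0.0, 0.1] dist 2.7
d [-3.89, 5.2, -2.01] rot [0.01, -0.0, 0.1] dist 340.0
```

View pics/s2.png

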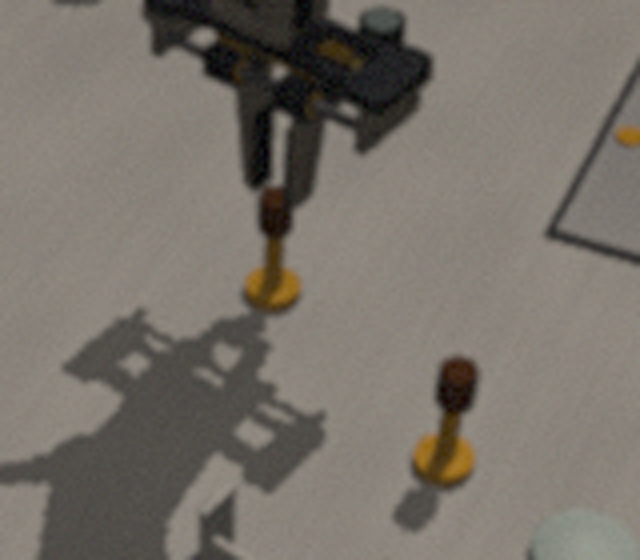

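Run:
```python
from plan import *
s=st();R=s["eef_rot"];p=s["tcp_pos"]
print(manip.tip_reach, [n for n in dir(manip) if n[0]!='_'])
w=s["opening"]*.092/2
for sg in(-1,1):
    q=p+R@np.array([0,sg*w,.022]); print(((proj("scene",q)[0]-[270,50])*4).round(), proj("top",q)[0].round(1))
print(((proj("scene",[.4406,.3135,.06])[0]-[270,50])*4).round())
cv2.imwrite("pics/t2z.png",cv2.resize(cv2.imread("pics/t2.png")[200:290,120:240],None,fx=5,fy=5))
```

```text
t 2.3 p [0.4411 0.3157 0.0794] F [1.9 0.3 4.3] op 0.212
[[0.2292, 0.9734, 0.0017], [0.9734, -0.2292, 0.0003], [0.0006, 0.0016, -1.0]]
0.022 ['PlanningError', 'finish_job', 'get_state', 'tip_reach']
[264. 225.] [168.5 250.1]
[286. 236.] [170.6 241.9]
[273. 229.]
```

View pics/t2z.png

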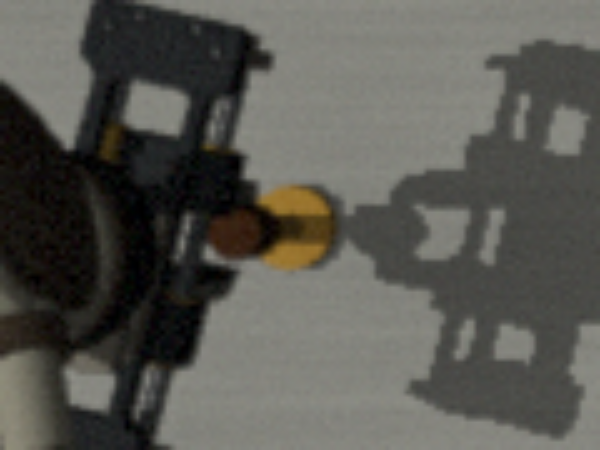

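Run:
```python
from plan import *
p=np.array([.4417,.3134,.1794]);y=np.array([.979,-.204,0])
for sg in(-1,1):
  for r in(.0,.022):
    for o in (.037,.046):print(r,o,proj("scene",p+sg*o*y-[0,0,r])[0])
st()
t=snap("top","t3",(120,200,240,290),5);c=snap("scene","s3",(290,50,390,140),6); st()
```

```text
0.0 0.037 [328.79075191  65.97974691]
0.0 0.046 [326.06880975  64.75145125]
0.022 0.037 [328.66940644  73.16556574]
0.022 0.046 [325.99340414  71.93442142]
0.0 0.037 [351.87628392  76.39725661]
0.0 0.046 [354.77274657  77.70430588]
0.022 0.037 [351.35335167  83.60173399]
0.022 0.046 [354.19791896  84.91042974]
t 2.3 p [0.4411 0.3157 0.0794] F [1.9 0.3 4.3] op 0.212
[[0.2292, 0.9734, 0.0017], [0.9734, -0.2292, 0.0003], [0.0006, 0.0016, -1.0]]
t 2.4 p [0.4421 0.316  0.0801] F [ 2.5 -0.9  6.9] op 0.128
[[0.2293, 0.9734, 0.0037], [0.9734, -0.2293, 0.0008], [0.0016, 0.0034, -1.0]]
```

View pics/s3.png

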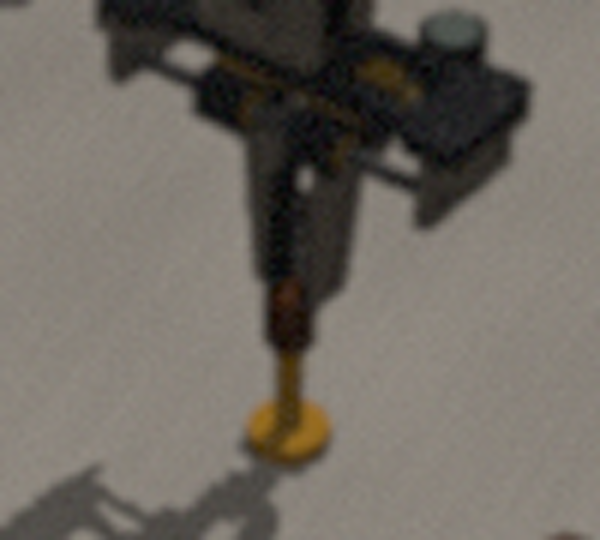

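View pics/t3.png

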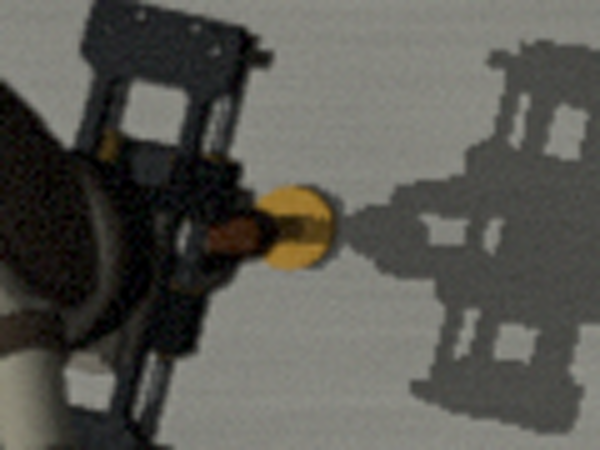

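Call:
{"api": "play_rows", "payload": {
  "motion": [
    {"claw": 0.6,"delta_pos": [0,0,0],"rot": [0,0,0]},
    {"claw": 0.4,"delta_pos": [0,0,0],"rot": [0,0,0]},
    {"claw": 0.4,"delta_pos": [0,0,0],"rot": [0,0,0]},
    {"claw": 0.4,"delta_pos": [0,0,0],"rot": [0,0,0]},
    {"claw": 0.4,"delta_pos": [0,0,0],"rot": [0,0,0]}
  ]
}}

```text
time: 2.9
tcp_pos: [0.4404, 0.3158, 0.0791]
eef_rot: [[0.229, 0.973, 0.0], [0.973, -0.229, 0.0], [0.0, 0.0, -1.0]]
force: [-0.5, 0.1, 4.0]
opening: 0.538
```

Run:
```python
from plan import *
s=st(); print(s["joint_positions"].round(2))
t=snap("top","t4",(120,200,240,290),5);c=snap("scene","s4",(290,50,390,140),6); s=st()
R=s["eef_rot"];p=s["tcp_pos"]; w=s["opening"]*.046
for sg in(-1,1):
    q=p+R@np.array([0,sg*w,.022]); print(((proj("scene",q)[0]-[290,50])*6).round(),((proj("top",q)[0]-[120,200])*5).round())
```

```text
t 2.9 p [0.4404 0.3158 0.0791] F [-0.5  0.1  4. ] op 0.538
[[0.2293, 0.9734, 0.0002], [0.9734, -0.2293, 0.0003], [0.0003, 0.0001, -1.0]]
[2.2860e+01 1.1740e+01 1.0333e+02 1.0000e-02 6.4910e+01 3.6110e+01]
t 3.0 p [0.4403 0.3157 0.0789] F [0.8 0.  3.7] op 0.596
[[0.2293, 0.9734, 0.0], [0.9734, -0.2293, 0.0], [0.0001, 0.0, -1.0]]
[245. 322.] [233. 289.]
[337. 370.] [263. 174.]
```

View pics/s4.png

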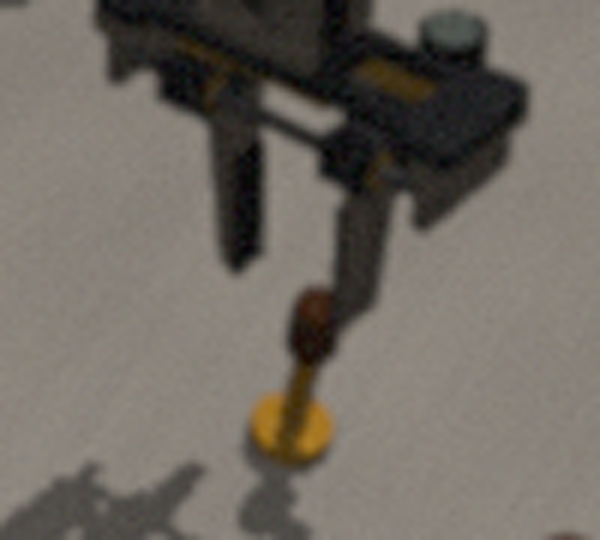

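View pics/t4.png

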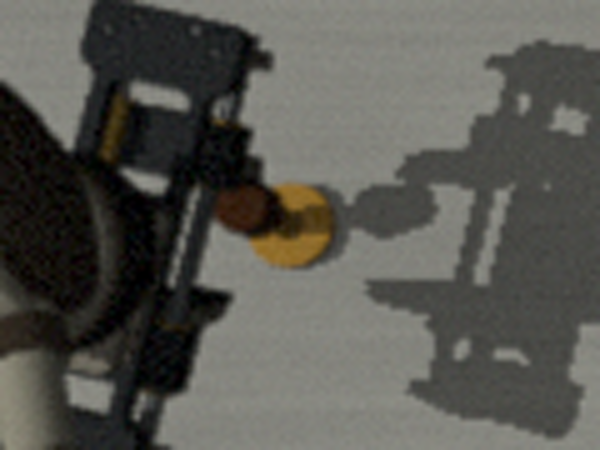

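Run:
```python
from plan import *
st()
c=snap("scene","s5",(290,50,390,140),6);t=snap("top","t5",(120,200,240,290),5); s=st()
```

```text
t 3.0 p [0.4403 0.3157 0.0789] F [0.8 0.  3.7] op 0.596
[[0.2293, 0.9734, 0.0], [0.9734, -0.2293, 0.0], [0.0001, 0.0, -1.0]]
t 3.1 p [0.4404 0.3157 0.0788] F [ 0.3 -0.6  4.7] op 0.601
[[0.2293, 0.9734, 0.0001], [0.9734, -0.2293, 0.0], [0.0, 0.0001, -1.0]]
```

View pics/s5.png

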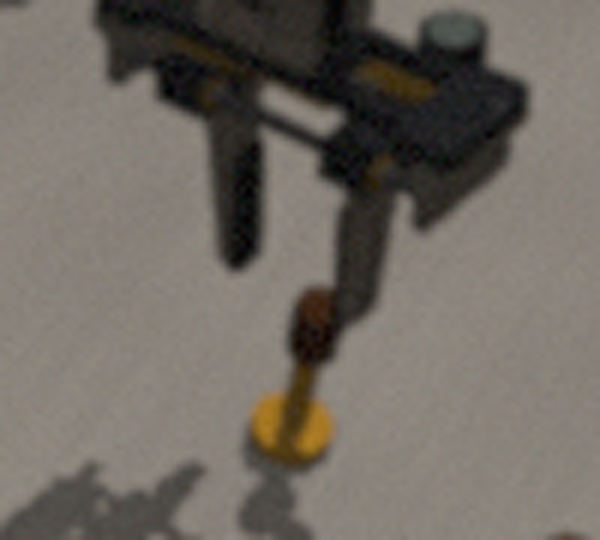

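View pics/t5.png

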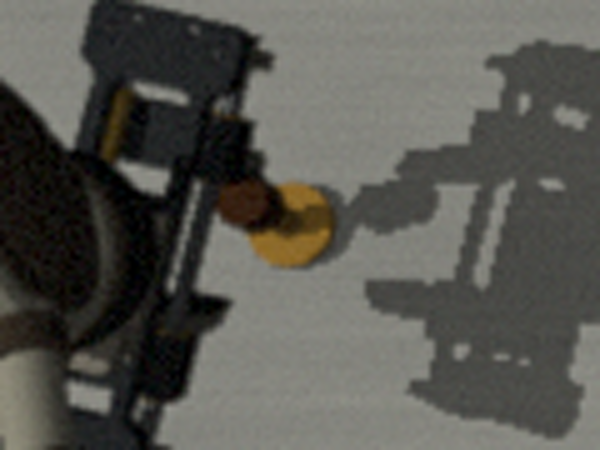

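```bash
cat >> h.py <<'E'
def tri(us,ut):
    A=[];b=[]
    for n,uv in(("scene",us),("top",ut)):
        c=C[n]; d=c["R"].T@np.linalg.solve(c["camera_matrix"],[uv[0],uv[1],1.]); d/=np.linalg.norm(d); o=-c["R"].T@c["t"]
        P=np.eye(3)-np.outer(d,d); A.append(P); b.append(P@o)
    A=np.vstack(A);b=np.hstack(b); X=np.linalg.lstsq(A,b,rcond=None)[0]; return X, np.linalg.norm(A@X-b)
E
python3 - <<'E'
from plan import *
print(tri((329.7,95),(165.6,260)), tri((350/6+290,325/6+50),(255/5+120,165/5+200)))
s=manip.get_state();R=s["eef_rot"];p=s["tcp_pos"]
for sg in(-1,1): print(p+R@np.array([0,sg*.6*.046,.022]))
# handle of tool: top of handle in both
print("handle", tri((315/6+290,328/6+50),(245/5+120,203/5+200)))
E
```

```text
(array([0.41216976, 0.31220378, 0.09388951]), np.float64(0.002125556769460486)) (array([0.47285814, 0.30275496, 0.09027043]), np.float64(0.0024234822614329116))
[0.41353364 0.3219994  0.05683439]
[0.46726267 0.30934117 0.05683958]
handle (array([0.4541115 , 0.31086908, 0.07616428]), np.float64(0.0001959511877177924))
```

Call:
{"api": "play_rows", "payload": {
  "motion": [
    {"claw": 0.4,"delta_pos": [0,0,-0.1],"rot": [0,0,0]},
    {"claw": 0.4,"delta_pos": [0,0,-0.3],"rot": [0,0,0]},
    {"claw": 0.4,"delta_pos": [0,0,-0.6],"rot": [0,0,0]},
    {"claw": 0.4,"delta_pos": [0,0,-1.0],"rot": [0,0,0]},
    {"claw": 0.3,"delta_pos": [0,0,-1.0],"rot": [0,0,0]}
  ]
}}

```text
time: 3.6
tcp_pos: [0.4426, 0.3166, 0.1327]
eef_rot: [[0.229, 0.973, 0.006], [0.973, -0.229, 0.003], [0.004, 0.005, -1.0]]
force: [0.8, -0.5, 0.7]
opening: 0.666
```

Run:
```python
from plan import *
c=snap("scene","s6",(270,30,390,140),5);t=snap("top","t6",(120,200,240,290),5); s=st()
R=s["eef_rot"];p=s["tcp_pos"]
for sg in(-1,1): print(p+R@np.array([0,sg*s["opening"]*.046,.022]))
```

```text
t 3.7 p [0.4407 0.3158 0.1295] F [ 0.3 -0.1 -0. ] op 0.699
[[0.2294, 0.9733, 0.0013], [0.9733, -0.2294, 0.0006], [0.0008, 0.0011, -1.0]]
[0.40947533 0.32318772 0.10741928]
[0.47204355 0.30844127 0.10749288]
```

View pics/s6.png

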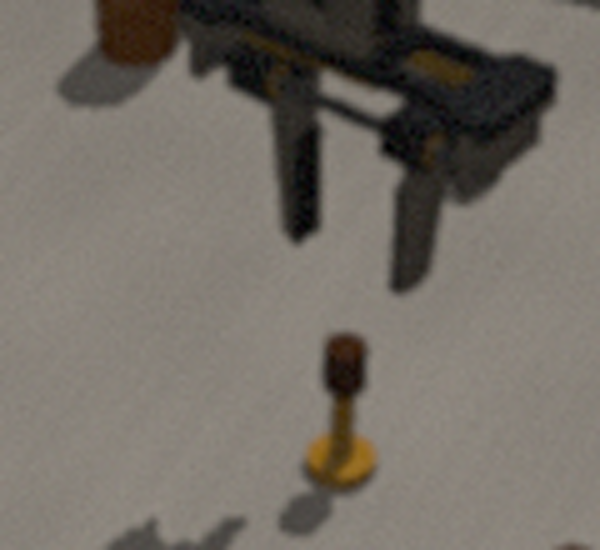

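View pics/t6.png

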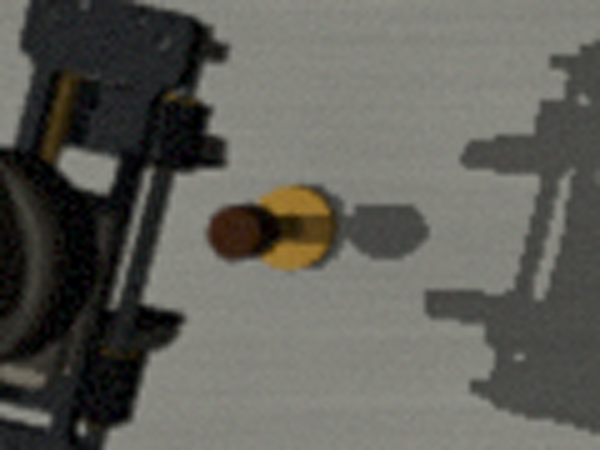

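Run:
```python
from plan import *
print(tri((330,78),(156.6,263.6)),tri((350.4,88.4),(165,231)))
# tool height sanity: tool top & foot
print(tri((345/5+270,343/5+30),(236/5+120,232/5+200)))
t=cv2.imread("pics/t1.png")
```

```text
(array([0.40963744, 0.31314617, 0.14799338]), np.float64(0.004680149414930828)) (array([0.47754998, 0.29631849, 0.1482725 ]), np.float64(0.0031378888216423914))
(array([0.44234345, 0.30904632, 0.09419355]), np.float64(0.0017201112371974484))
```

Call:
{"api": "play_rows", "payload": {
  "motion": [
    {"claw": 0.3,"delta_pos": [-0.04,0,0.6],"rot": [0,0,0]},
    {"claw": 0.3,"delta_pos": [-0.04,0,1.2],"rot": [0,0,0]},
    {"claw": 0.3,"delta_pos": [-0.04,0,1.6],"rot": [0,0,0]},
    {"claw": 0.3,"delta_pos": [-0.04,0,1.67],"rot": [0,0,0]},
    {"claw": 0.3,"delta_pos": [-0.04,0,1.67],"rot": [0,0,0]}
  ]
}}

```text
time: 4.2
tcp_pos: [0.439, 0.3133, 0.0443]
eef_rot: [[0.229, 0.973, -0.002], [0.973, -0.229, -0.001], [-0.001, -0.002, -1.0]]
force: [-0.0, 0.3, -0.2]
opening: 0.697
```

Run:
```python
from plan import *
c=snap("scene","s7",(270,30,390,140),5);t=snap("top","t7",(120,200,240,290),5); s=st()
```

```text
t 4.3 p [0.4406 0.314  0.0463] F [-0.2  0.8 -0.1] op 0.701
[[0.2294, 0.9733, 0.0014], [0.9733, -0.2294, 0.0006], [0.0009, 0.0012, -1.0]]
```

View pics/s7.png

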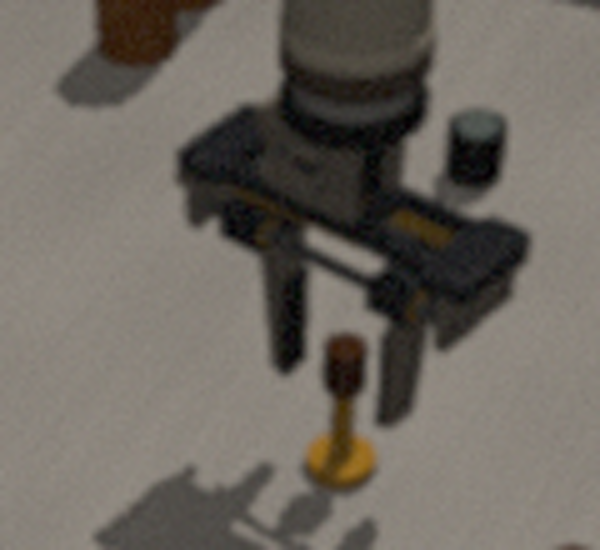

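View pics/t7.png

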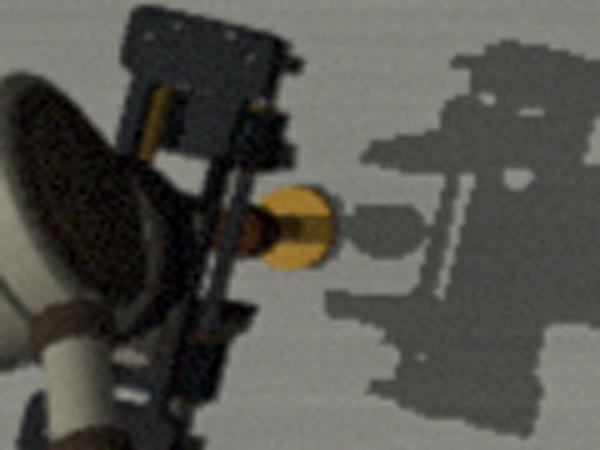

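Call:
{"api": "play_rows", "payload": {
  "motion": [
    {"claw": 0.7,"delta_pos": [0,0,0],"rot": [0,0,0]},
    {"claw": 0.9,"delta_pos": [0,0,0],"rot": [0,0,0]},
    {"claw": 1.0,"delta_pos": [0,0,0],"rot": [0,0,0]},
    {"claw": 1.0,"delta_pos": [0,0,0],"rot": [0,0,0]},
    {"claw": 1.0,"delta_pos": [0,0,0],"rot": [0,0,0]}
  ]
}}

```text
time: 4.8
tcp_pos: [0.4401, 0.3137, 0.0455]
eef_rot: [[0.229, 0.973, 0.0], [0.973, -0.229, 0.0], [0.0, 0.0, -1.0]]
force: [1.0, -0.6, -0.4]
opening: 0.284
```

Call:
{"api": "play_rows", "payload": {
  "motion": [
    {"claw": 1.0,"delta_pos": [0,0,0],"rot": [0,0,0]},
    {"claw": 1.0,"delta_pos": [0,0,0],"rot": [0,0,0]},
    {"claw": 1.0,"delta_pos": [0,0,0],"rot": [0,0,0]}
  ]
}}

```text
time: 5.1
tcp_pos: [0.4401, 0.3137, 0.0454]
eef_rot: [[0.229, 0.973, 0.0], [0.973, -0.229, 0.0], [0.0, 0.0, -1.0]]
force: [0.4, 0.2, -0.1]
opening: 0.279
```

Run:
```python
from plan import *
s=st(); a=cw(0,.145,0); rel((*a[:2],.126));rel((*s["tcp_pos"][:2],.126))
```

```text
t 5.1 p [0.4401 0.3137 0.0454] F [ 0.4  0.2 -0.1] op 0.279
[[0.2294, 0.9733, 0.0003], [0.9733, -0.2294, 0.0001], [0.0002, 0.0003, -1.0]]
d [-3.65, 5.2, -1.61] rot [0.0, -0.0, 0.1] dist 327.8
d [0.0, 0.0, -1.61] rot [0.0, -0.0, 0.1] dist 80.6
```

Call:
{"api": "play_rows", "payload": {
  "motion": [
    {"claw": 1.0,"delta_pos": [0,0,-0.4],"rot": [0,0,0]},
    {"claw": 1.0,"delta_pos": [0,0,-1.0],"rot": [0,0,0]},
    {"claw": 1.0,"delta_pos": [0,0,-1.6],"rot": [0,0,0.1]},
    {"claw": 1.0,"delta_pos": [-0.2,0.3,-2.0],"rot": [0,0,0.1]},
    {"claw": 1.0,"delta_pos": [-0.6,0.8,-2.0],"rot": [0,0,0.1]}
  ]
}}

```text
time: 5.6
tcp_pos: [0.4732, 0.2768, 0.1485]
eef_rot: [[0.235, 0.972, 0.005], [0.972, -0.235, 0.002], [0.003, 0.004, -1.0]]
force: [0.9, -0.7, -3.0]
opening: 0.276
```

Call:
{"api": "play_rows", "payload": {
  "motion": [
    {"claw": 1.0,"delta_pos": [-0.5,0.7,0],"rot": [0,0,0]},
    {"claw": 1.0,"delta_pos": [-1.0,1.4,0],"rot": [0,0,0]},
    {"claw": 1.0,"delta_pos": [-1.5,2.1,0],"rot": [0,0,0]},
    {"claw": 1.0,"delta_pos": [-2.0,2.8,0],"rot": [0,0,0]},
    {"claw": 1.0,"delta_pos": [-2.5,3.5,0],"rot": [0,0,0]}
  ]
}}

```text
time: 6.1
tcp_pos: [0.6124, 0.1109, 0.1444]
eef_rot: [[0.238, 0.971, -0.002], [0.971, -0.238, 0.0], [-0.0, -0.002, -1.0]]
force: [0.2, 0.3, -2.5]
opening: 0.276
```

Run:
```python
from plan import *
s=st(); a=cw(0,.145,0); rel((*a[:2],.146))
c=snap("scene","s8",(230,60,430,220),4)
```

```text
t 6.1 p [0.6124 0.1109 0.1444] F [ 0.2  0.3 -2.5] op 0.276
[[0.238, 0.9713, -0.0019], [0.9713, -0.238, 0.0003], [-0.0002, -0.0019, -1.0]]
d [-0.49, 0.92, -0.03] rot [-0.02, 0.0, -0.0] dist 52.0
```

View pics/s8.png

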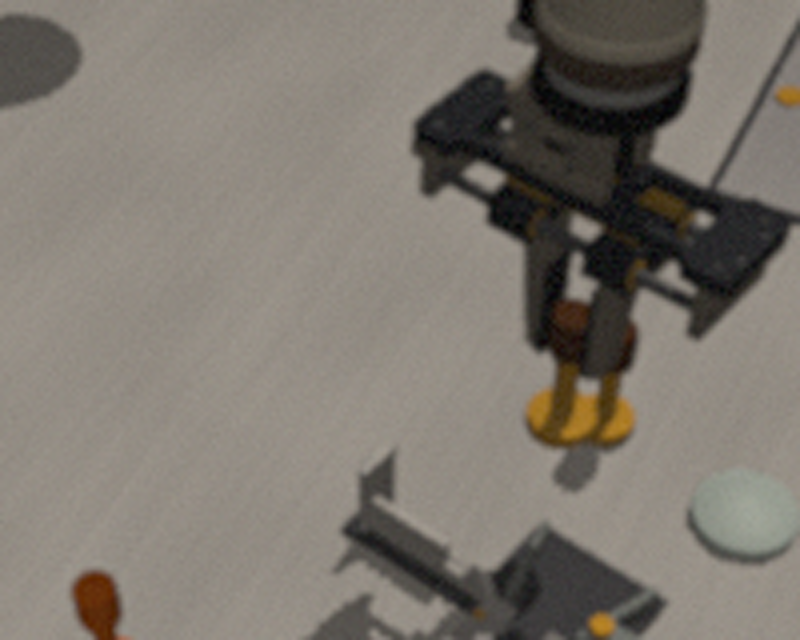

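Call:
{"api": "play_rows", "payload": {
  "motion": [
    {"claw": 1.0,"delta_pos": [-0.3,0.5,0],"rot": [0,0,0]},
    {"claw": 1.0,"delta_pos": [-0.49,0.92,0.1],"rot": [0,0,0]},
    {"claw": 1.0,"delta_pos": [-0.49,0.92,0.8],"rot": [0,0,0]},
    {"claw": 1.0,"delta_pos": [-0.49,0.92,1.5],"rot": [0,0,0]},
    {"claw": 1.0,"delta_pos": [-0.49,0.92,1.7],"rot": [0,0,0]}
  ]
}}

```text
time: 6.65
tcp_pos: [0.6467, 0.0778, 0.0546]
eef_rot: [[0.238, 0.971, -0.01], [0.971, -0.238, 0.001], [-0.002, -0.01, -1.0]]
force: [-1.5, -0.1, -2.4]
opening: 0.277
```

Run:
```python
from plan import *
c=snap("scene","s9",(290,120,420,230),6); t=snap("top","t9",(230,110,400,230),4)
s=st(); a=cw(0,.145,0); rel((*a[:2],.0514))
```

```text
t 6.75 p [0.6487 0.0779 0.0577] F [ 0.9  0.  -1.1] op 0.276
[[0.2377, 0.9713, -0.0058], [0.9713, -0.2377, 0.0004], [-0.001, -0.0057, -1.0]]
d [-0.02, 0.06, 0.12] rot [-0.07, 0.01, -0.0] dist 6.9
```

View pics/s9.png

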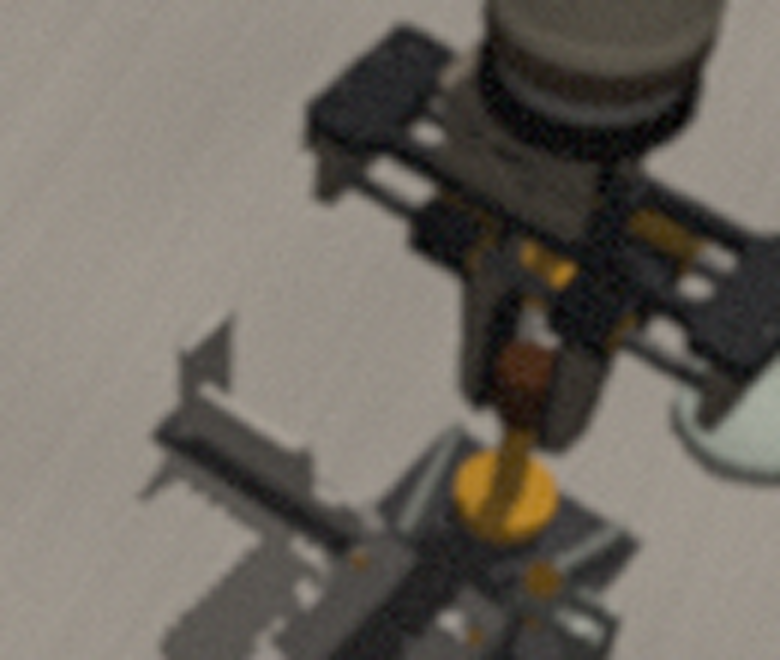

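View pics/t9.png

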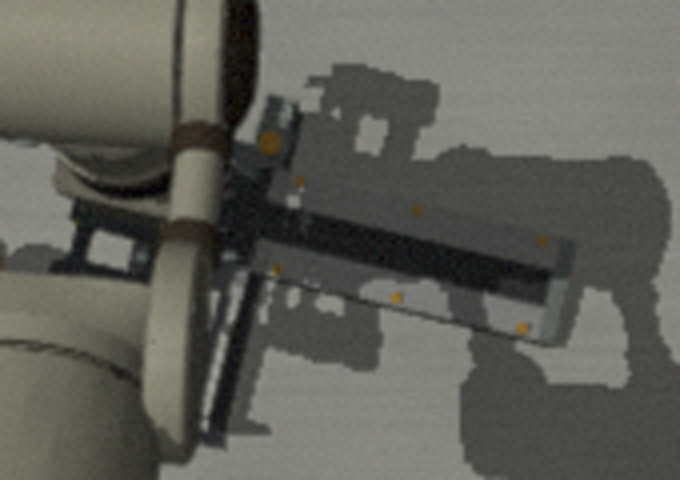

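Call:
{"api": "play_rows", "payload": {
  "motion": [
    {"claw": 1.0,"delta_pos": [-0.02,0.04,0.12],"rot": [0,0,0]},
    {"claw": 1.0,"delta_pos": [-0.15,0.04,0.13],"rot": [0,0,0]},
    {"claw": 1.0,"delta_pos": [-0.4,0.04,0.13],"rot": [0,0,0]},
    {"claw": 1.0,"delta_pos": [-0.6,0.04,0.13],"rot": [0,0,0]},
    {"claw": 1.0,"delta_pos": [-0.6,0.04,0.13],"rot": [0,0,0]}
  ]
}}

```text
time: 7.25
tcp_pos: [0.646, 0.046, 0.0546]
eef_rot: [[0.24, 0.971, 0.001], [0.971, -0.24, -0.001], [-0.0, 0.001, -1.0]]
force: [0.4, 0.3, -2.3]
opening: 0.28
```

Run:
```python
from plan import *
c=snap("scene","s10",(290,120,420,230),6)
s=st(); p=s["tcp_pos"]; print(carr((0,0),-YAW,[p-np.array([*CC,0])]).round(4))
a=cw(0,.115,0); rel((*a[:2],.0514))
for z in (.006,.066,.096): print(z,((proj("scene",[p[0],p[1],z])[0]-[290,120])*6).round())
```

```text
t 7.3 p [0.646  0.0468 0.0544] F [-0.4  0.3 -2.1] op 0.277
[[0.2395, 0.9709, 0.0008], [0.9709, -0.2395, -0.0], [0.0002, 0.0008, -1.0]]
[[0.0019 0.1151 0.0544]]
d [-0.0, -0.04, 0.06] rot [0.01, -0.0, -0.02] dist 3.6
0.006 [472. 562.]
0.066 [487. 473.]
0.096 [495. 425.]
```

View pics/s10.png

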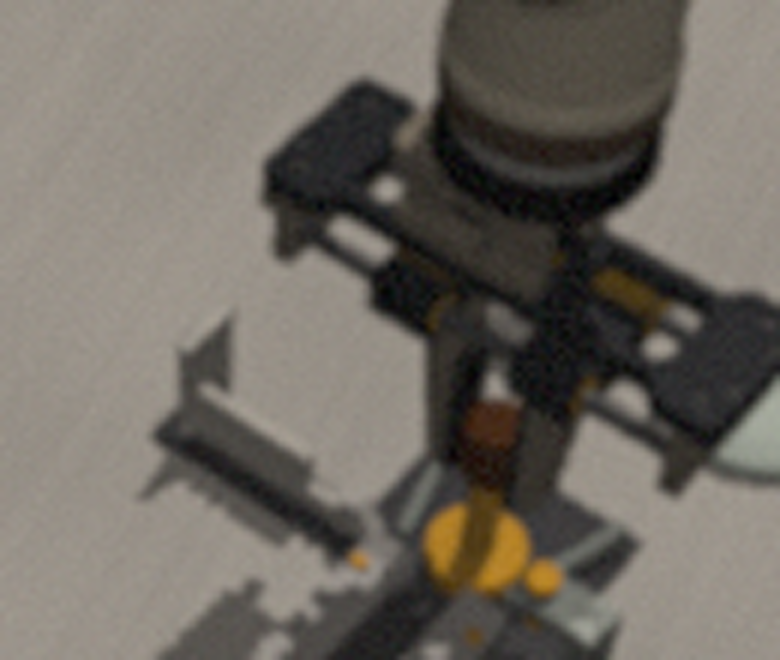

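Call:
{"api": "play_rows", "payload": {
  "motion": [
    {"claw": 1.0,"delta_pos": [0,-0.03,0.07],"rot": [0,0,0]},
    {"claw": 1.0,"delta_pos": [-0.2,-0.03,0.07],"rot": [0,0,0]},
    {"claw": 1.0,"delta_pos": [-0.4,-0.03,0.07],"rot": [0,0,0]},
    {"claw": 1.0,"delta_pos": [-0.6,-0.03,0.07],"rot": [0,0,0]},
    {"claw": 1.0,"delta_pos": [-0.8,-0.03,0.07],"rot": [0,0,0]}
  ]
}}

```text
time: 7.8
tcp_pos: [0.6348, 0.0084, 0.0505]
eef_rot: [[0.238, 0.971, 0.0], [0.971, -0.238, -0.0], [-0.0, 0.0, -1.0]]
force: [-0.4, -0.8, -1.7]
opening: 0.277
```

```bash
cat >> plan.py <<'E'
def cp(s=None):
    s=s or st(); p=s["tcp_pos"]; q=carr((0,0),-YAW,[p-np.array([*CC,0])])[0]; f=carr((0,0),-YAW,[s["force"]])[0]
    print("carrier",q.round(4),"Fc",f.round(1)); return q
E
python3 - <<'E'
from plan import *
c=snap("scene","s11",(290,120,420,230),6)
cp()
E
```

```text
t 7.85 p [0.6343 0.0067 0.0502] F [ 0.5 -1.9  0.3] op 0.273
[[0.2389, 0.971, -0.0006], [0.971, -0.2389, -0.0015], [-0.0016, -0.0003, -1.0]]
carrier [0.0001 0.0733 0.0502] Fc [ 0.9 -1.8  0.3]
```

View pics/s11.png

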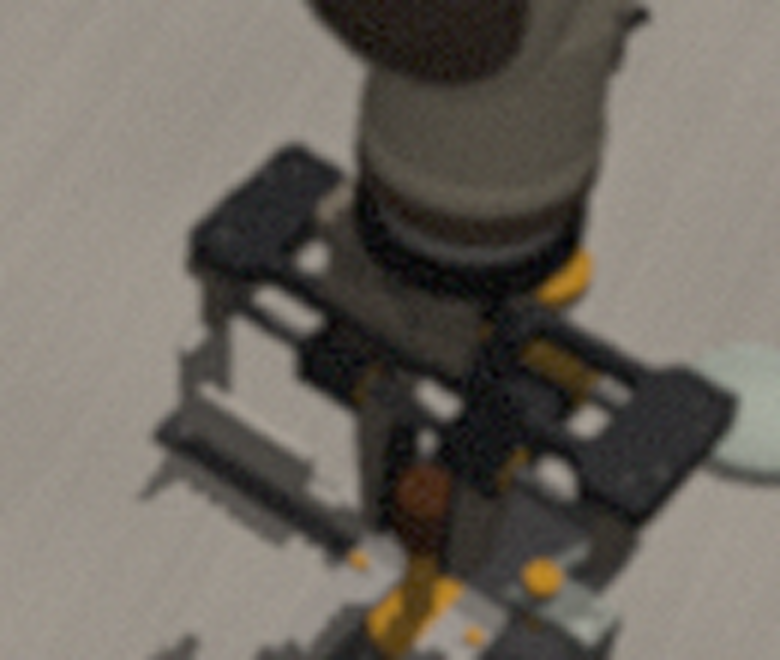

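Call:
{"api": "play_rows", "payload": {
  "motion": [
    {"claw": 1.0,"delta_pos": [-0.2,0,-0.015],"rot": [0,0,0]},
    {"claw": 1.0,"delta_pos": [-0.45,0,-0.015],"rot": [0,0,0]},
    {"claw": 1.0,"delta_pos": [-0.7,0,-0.015],"rot": [0,0,0]},
    {"claw": 1.0,"delta_pos": [-0.95,0,-0.015],"rot": [0,0,0]},
    {"claw": 1.0,"delta_pos": [-1.2,0,-0.015],"rot": [0,0,0]}
  ]
}}

```text
time: 8.35
tcp_pos: [0.6202, -0.0501, 0.0509]
eef_rot: [[0.238, 0.971, -0.0], [0.971, -0.238, -0.0], [-0.0, -0.0, -1.0]]
force: [0.9, -0.3, -3.8]
opening: 0.275
```

Run:
```python
from plan import *
cp();a=cw(0,-.062,0); rel((*a[:2],.051))
```

```text
t 8.35 p [ 0.6202 -0.0501  0.0509] F [ 0.9 -0.3 -3.8] op 0.275
[[0.2381, 0.9712, -0.0003], [0.9712, -0.2381, -0.0], [-0.0001, -0.0003, -1.0]]
carrier [-0.0001  0.0148  0.0509] Fc [ 0.9 -0.  -3.8]
d [-1.54, 0.0, -0.0] rot [-0.0, 0.0, -0.0] dist 76.8
```

Call:
{"api": "play_rows", "payload": {
  "motion": [
    {"claw": 1.0,"delta_pos": [-0.4,0,0],"rot": [0,0,0]},
    {"claw": 1.0,"delta_pos": [-0.8,0,0],"rot": [0,0,0]},
    {"claw": 1.0,"delta_pos": [-1.2,0,0],"rot": [0,0,0]},
    {"claw": 1.0,"delta_pos": [-1.44,0,0.01],"rot": [0,0,0]},
    {"claw": 1.0,"delta_pos": [-1.44,0,0.01],"rot": [0,0,0]}
  ]
}}

```text
time: 8.85
tcp_pos: [0.6031, -0.1205, 0.0505]
eef_rot: [[0.24, 0.971, -0.0], [0.971, -0.24, -0.0], [-0.0, -0.0, -1.0]]
force: [0.7, -0.2, -1.4]
opening: 0.275
```

Call:
{"api": "play_rows", "payload": {
  "motion": [
    {"claw": 0.6,"delta_pos": [0,0,0],"rot": [0,0,0]},
    {"claw": 0.4,"delta_pos": [0,0,0],"rot": [0,0,0]},
    {"claw": 0.4,"delta_pos": [0,0,0],"rot": [0,0,0]},
    {"claw": 0.4,"delta_pos": [0,0,0],"rot": [0,0,0]},
    {"claw": 0.4,"delta_pos": [0,0,0],"rot": [0,0,0]}
  ]
}}

```text
time: 9.35
tcp_pos: [0.6037, -0.1184, 0.0507]
eef_rot: [[0.237, 0.971, 0.0], [0.971, -0.237, -0.0], [-0.0, 0.0, -1.0]]
force: [0.2, -0.3, 0.2]
opening: 0.6
```

Run:
```python
from plan import *
cp()
c=snap("scene","s12",(230,100,430,260),4);cp()
rel((.617,.2105,.15))
```

```text
t 9.35 p [ 0.6037 -0.1184  0.0507] F [ 0.2 -0.3  0.2] op 0.6
[[0.2372, 0.9715, 0.0003], [0.9715, -0.2372, -0.0001], [-0.0, 0.0003, -1.0]]
carrier [ 0.0001 -0.0555  0.0507] Fc [ 0.2 -0.2  0.2]
t 9.4 p [ 0.6037 -0.1185  0.0507] F [ 0.1  0.8 -0.9] op 0.605
[[0.2374, 0.9714, 0.0002], [0.9714, -0.2374, -0.0001], [-0.0, 0.0002, -1.0]]
carrier [ 0.0001 -0.0556  0.0507] Fc [-0.1  0.8 -0.9]
d [6.45, -1.3, -1.99] rot [0.0, 0.0, 0.0] dist 343.9
```

View pics/s12.png

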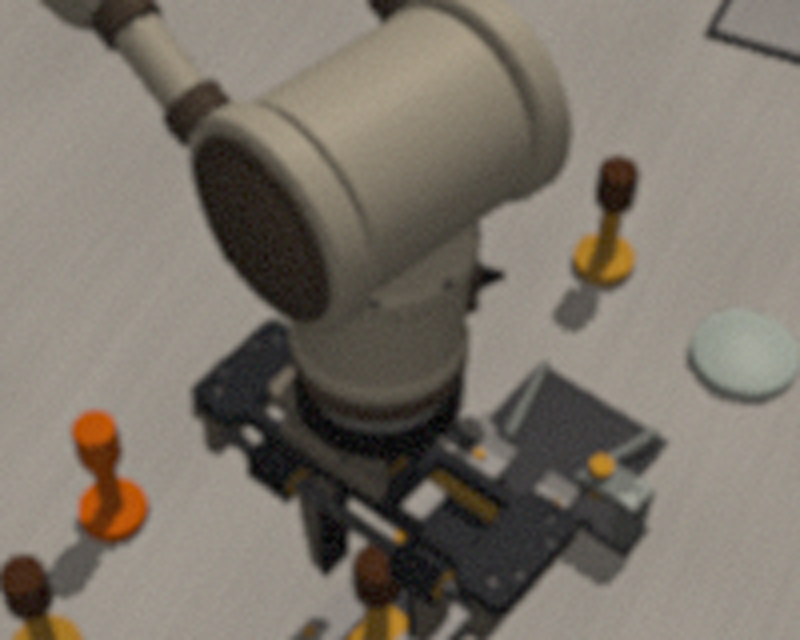

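Call:
{"api": "play_rows", "payload": {
  "motion": [
    {"claw": 0.3,"delta_pos": [0,0,-0.7],"rot": [0,0,0]},
    {"claw": 0.3,"delta_pos": [0,0,-1.5],"rot": [0,0,0]},
    {"claw": 0.3,"delta_pos": [0.4,0,-2.0],"rot": [0,0,0]},
    {"claw": 0.3,"delta_pos": [1.3,-0.2,-2.0],"rot": [0,0,0]},
    {"claw": 0.3,"delta_pos": [2.2,-0.4,-2.0],"rot": [0,0,0]}
  ]
}}

```text
time: 9.9
tcp_pos: [0.6112, -0.0067, 0.1523]
eef_rot: [[0.24, 0.971, 0.003], [0.971, -0.24, -0.0], [0.0, 0.003, -1.0]]
force: [0.7, 0.2, 0.2]
opening: 0.699
```

Call:
{"api": "play_rows", "payload": {
  "motion": [
    {"claw": 0.3,"delta_pos": [0.9,-0.2,0],"rot": [0,0,0]},
    {"claw": 0.3,"delta_pos": [1.8,-0.4,0],"rot": [0,0,0]},
    {"claw": 0.3,"delta_pos": [2.7,-0.6,0],"rot": [0,0,0]},
    {"claw": 0.3,"delta_pos": [3.6,-0.8,0],"rot": [0,0,0]},
    {"claw": 0.3,"delta_pos": [4.25,-0.9,0],"rot": [0,0,0]}
  ]
}}

```text
time: 10.4
tcp_pos: [0.6164, 0.213, 0.1506]
eef_rot: [[0.236, 0.972, -0.0], [0.972, -0.236, 0.001], [0.0, -0.0, -1.0]]
force: [0.1, -0.5, -0.7]
opening: 0.7
```

Run:
```python
from plan import *
t=snap("top","t13");c=snap("scene","s13"); st()
for p in((.6147,.2105),(.439,-.2025)):
    print(fit("top",t,*p),fit("scene",c,*p))
cv2.imwrite("pics/s13z.png",cv2.resize(c[60:300,200:440],None,fx=2.5,fy=2.5))
rel((.6145,.2105,.0455))
```

```text
t 10.5 p [0.6165 0.2142 0.1505] F [ 0.5 -1.  -0.6] op 0.702
[[0.233, 0.9725, 0.0002], [0.9725, -0.233, 0.0013], [0.0013, -0.0001, -1.0]]
(array([0.6154, 0.2087]), np.float64(46.3), np.float32(264.0)) (array([0.6127, 0.2117]), np.float64(88.6), np.float32(275.0))
(array([ 0.4397, -0.2025]), np.float64(25.9), np.float32(254.0)) (array([ 0.4376, -0.2013]), np.float64(72.6), np.float32(418.0))
d [-0.08, -0.02, 2.1] rot [-0.0, -0.01, 0.06] dist 105.1
```

View pics/s13z.png

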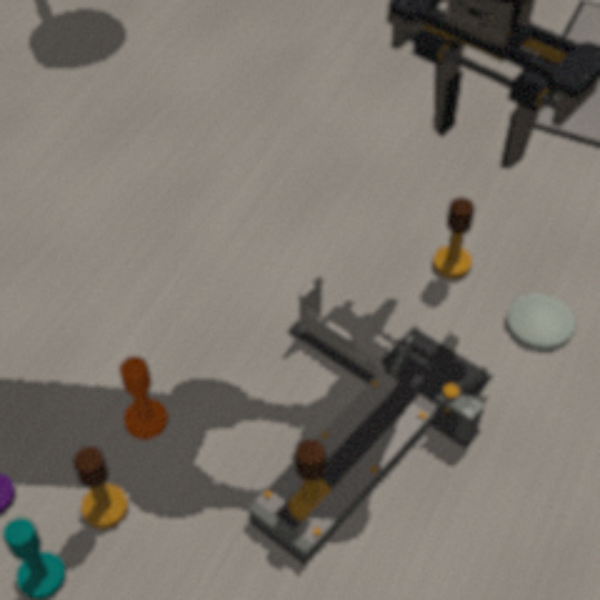

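Call:
{"api": "play_rows", "payload": {
  "motion": [
    {"claw": 0.3,"delta_pos": [-0.08,-0.03,0.6],"rot": [0,0,0]},
    {"claw": 0.3,"delta_pos": [-0.08,-0.03,1.3],"rot": [0,0,0]},
    {"claw": 0.3,"delta_pos": [-0.08,-0.03,1.9],"rot": [0,0,0]},
    {"claw": 0.3,"delta_pos": [-0.08,-0.03,2.1],"rot": [0,0,0]},
    {"claw": 0.3,"delta_pos": [-0.08,-0.03,2.1],"rot": [0,0,0]}
  ]
}}

```text
time: 11.0
tcp_pos: [0.6134, 0.2055, 0.0439]
eef_rot: [[0.238, 0.971, -0.004], [0.971, -0.239, -0.001], [-0.002, -0.003, -1.0]]
force: [0.2, -0.2, -0.0]
opening: 0.703
```

Call:
{"api": "play_rows", "payload": {
  "motion": [
    {"claw": 0.7,"delta_pos": [0,0,0],"rot": [0,0,0]},
    {"claw": 0.9,"delta_pos": [0,0,0],"rot": [0,0,0]},
    {"claw": 1.0,"delta_pos": [0,0,0],"rot": [0,0,0]},
    {"claw": 1.0,"delta_pos": [0,0,0],"rot": [0,0,0]},
    {"claw": 1.0,"delta_pos": [0,0,0],"rot": [0,0,0]}
  ]
}}

```text
time: 11.5
tcp_pos: [0.6149, 0.2065, 0.0461]
eef_rot: [[0.238, 0.971, 0.001], [0.971, -0.238, 0.0], [0.0, 0.001, -1.0]]
force: [-1.6, -0.3, 0.4]
opening: 0.284
```

Call:
{"api": "play_rows", "payload": {
  "motion": [
    {"claw": 1.0,"delta_pos": [0,0,0],"rot": [0,0,0]},
    {"claw": 1.0,"delta_pos": [0,0,0],"rot": [0,0,0]},
    {"claw": 1.0,"delta_pos": [0,0,0],"rot": [0,0,0]}
  ]
}}

```text
time: 11.8
tcp_pos: [0.6149, 0.2065, 0.046]
eef_rot: [[0.238, 0.971, 0.0], [0.971, -0.238, 0.0], [0.0, 0.0, -1.0]]
force: [-0.6, -0.1, 4.4]
opening: 0.278
```

Run:
```python
from plan import *
s=st(); p=s["tcp_pos"]; cp(s); a=cw(0,.145,0); rel((*a[:2],p[2]))
```

```text
t 11.8 p [0.6149 0.2065 0.046 ] F [-0.6 -0.1  4.4] op 0.278
[[0.2378, 0.9713, 0.0004], [0.9713, -0.2378, 0.0001], [0.0002, 0.0003, -1.0]]
carrier [-0.0663  0.2628  0.046 ] Fc [-0.6 -0.3  4.4]
d [-2.36, 1.33, -0.0] rot [0.0, -0.0, -0.0] dist 135.2
```

Call:
{"api": "play_rows", "payload": {
  "motion": [
    {"claw": 1.0,"delta_pos": [0,0,-0.4],"rot": [0,0,0]},
    {"claw": 1.0,"delta_pos": [0,0,-0.9],"rot": [0,0,0]},
    {"claw": 1.0,"delta_pos": [-0.4,0.2,-1.0],"rot": [0,0,0]},
    {"claw": 1.0,"delta_pos": [-1.0,0.55,-1.0],"rot": [0,0,0]},
    {"claw": 1.0,"delta_pos": [-1.7,0.95,-1.0],"rot": [0,0,0]}
  ]
}}

```text
time: 12.3
tcp_pos: [0.6402, 0.1124, 0.095]
eef_rot: [[0.236, 0.972, -0.001], [0.972, -0.236, 0.0], [-0.0, -0.001, -1.0]]
force: [1.1, 0.5, -2.6]
opening: 0.278
```

Call:
{"api": "play_rows", "payload": {
  "motion": [
    {"claw": 1.0,"delta_pos": [-0.5,0.3,0],"rot": [0,0,0]},
    {"claw": 1.0,"delta_pos": [-0.66,0.38,0.1],"rot": [0,0,0]},
    {"claw": 1.0,"delta_pos": [-0.66,0.38,0.5],"rot": [0,0,0]},
    {"claw": 1.0,"delta_pos": [-0.66,0.38,0.8],"rot": [0,0,0]},
    {"claw": 1.0,"delta_pos": [-0.66,0.38,0.8],"rot": [0,0,0]}
  ]
}}

```text
time: 12.8
tcp_pos: [0.6486, 0.0769, 0.0522]
eef_rot: [[0.237, 0.971, -0.006], [0.971, -0.237, 0.001], [-0.001, -0.006, -1.0]]
force: [-0.9, 0.8, -2.4]
opening: 0.274
```

Run:
```python
from plan import *
c=snap("scene","s14",(290,120,420,230),6)
s=st(); cp(s); a=cw(0,.145,0); rel((*a[:2],.0517))
```

```text
t 12.85 p [0.6496 0.0769 0.0537] F [ 0.2  0.3 -1.9] op 0.274
[[0.237, 0.9715, -0.0037], [0.9715, -0.237, 0.0004], [-0.0005, -0.0037, -1.0]]
carrier [-0.0018  0.1451  0.0537] Fc [ 0.1  0.4 -1.9]
d [-0.0, 0.04, 0.04] rot [-0.04, 0.01, 0.01] dist 2.7
```

View pics/s14.png

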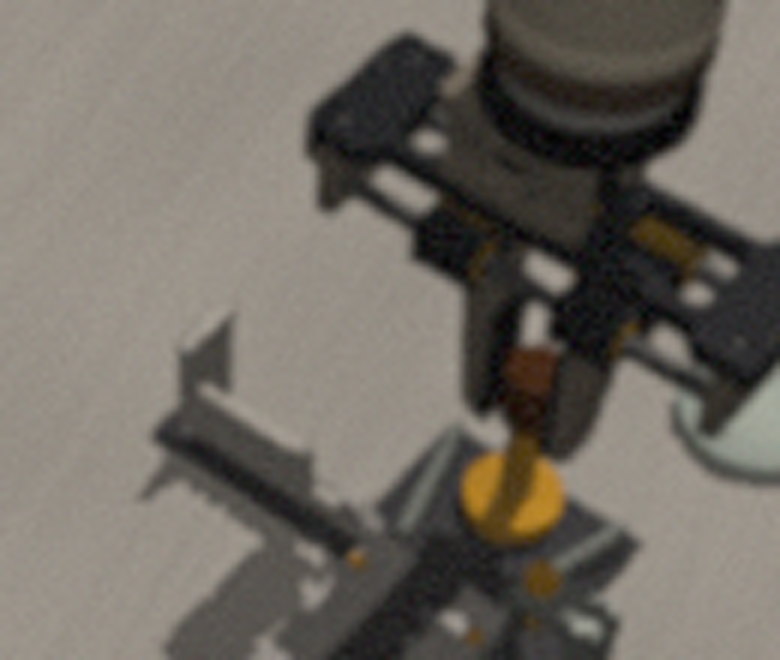

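Call:
{"api": "play_rows", "payload": {
  "motion": [
    {"claw": 1.0,"delta_pos": [-0.2,0.01,0.04],"rot": [0,0,0]},
    {"claw": 1.0,"delta_pos": [-0.4,0.01,0.05],"rot": [0,0,0]},
    {"claw": 1.0,"delta_pos": [-0.6,0.01,0.05],"rot": [0,0,0]},
    {"claw": 1.0,"delta_pos": [-0.8,0.01,0.05],"rot": [0,0,0]},
    {"claw": 1.0,"delta_pos": [-1.0,0.01,0.05],"rot": [0,0,0]}
  ]
}}

```text
time: 13.35
tcp_pos: [0.6397, 0.0261, 0.0534]
eef_rot: [[0.238, 0.971, 0.0], [0.971, -0.238, -0.0], [-0.0, 0.001, -1.0]]
force: [-0.5, -0.6, -2.0]
opening: 0.279
```

Run:
```python
from plan import *
cp(); a=cw(0,-.008,0); rel((*a[:2],.0515))
```

```text
t 13.35 p [0.6397 0.0261 0.0534] F [-0.5 -0.6 -2. ] op 0.279
[[0.2383, 0.9712, 0.0005], [0.9712, -0.2383, -0.0002], [-0.0, 0.0005, -1.0]]
carrier [0.0007 0.0934 0.0534] Fc [-0.3 -0.7 -2. ]
d [-2.03, -0.01, 0.04] rot [0.01, 0.0, -0.01] dist 101.5
```

Call:
{"api": "play_rows", "payload": {
  "motion": [
    {"claw": 1.0,"delta_pos": [-0.1,-0.01,0.04],"rot": [0,0,0]},
    {"claw": 1.0,"delta_pos": [-0.3,-0.01,0.04],"rot": [0,0,0]},
    {"claw": 1.0,"delta_pos": [-0.5,-0.01,0.04],"rot": [0,0,0]},
    {"claw": 1.0,"delta_pos": [-0.8,-0.01,0.04],"rot": [0,0,0]},
    {"claw": 1.0,"delta_pos": [-1.1,-0.01,0.04],"rot": [0,0,0]}
  ]
}}

```text
time: 13.85
tcp_pos: [0.6258, -0.0272, 0.051]
eef_rot: [[0.238, 0.971, -0.0], [0.971, -0.238, -0.0], [-0.0, -0.0, -1.0]]
force: [0.6, 0.0, -2.7]
opening: 0.28
```

Run:
```python
from plan import *
cp(); a=cw(0,-.008,0); rel((*a[:2],.0515))
```

```text
t 13.85 p [ 0.6258 -0.0272  0.051 ] F [ 0.6  0.  -2.7] op 0.28
[[0.2376, 0.9714, -0.0001], [0.9714, -0.2376, -0.0002], [-0.0003, -0.0001, -1.0]]
carrier [-0.0001  0.0383  0.051 ] Fc [ 0.6  0.2 -2.7]
d [-0.93, 0.0, -0.01] rot [-0.0, 0.0, 0.0] dist 46.3
```

Call:
{"api": "play_rows", "payload": {
  "motion": [
    {"claw": 1.0,"delta_pos": [-0.3,0,0],"rot": [0,0,0]},
    {"claw": 1.0,"delta_pos": [-0.6,0,0],"rot": [0,0,0]},
    {"claw": 1.0,"delta_pos": [-0.88,0,0.01],"rot": [0,0,0]},
    {"claw": 1.0,"delta_pos": [-0.88,0,0.01],"rot": [0,0,0]},
    {"claw": 1.0,"delta_pos": [-0.88,0,0.01],"rot": [0,0,0]}
  ]
}}

```text
time: 14.35
tcp_pos: [0.6159, -0.0694, 0.0508]
eef_rot: [[0.238, 0.971, 0.0], [0.971, -0.238, -0.001], [-0.0, 0.001, -1.0]]
force: [0.2, -1.0, -0.0]
opening: 0.279
```

Call:
{"api": "play_rows", "payload": {
  "motion": [
    {"claw": 0.6,"delta_pos": [0,0,0],"rot": [0,0,0]},
    {"claw": 0.4,"delta_pos": [0,0,0],"rot": [0,0,0]},
    {"claw": 0.4,"delta_pos": [0,0,0],"rot": [0,0,0]},
    {"claw": 0.4,"delta_pos": [0,0,0],"rot": [0,0,0]},
    {"claw": 0.4,"delta_pos": [0,0,0],"rot": [0,0,0]}
  ]
}}

```text
time: 14.85
tcp_pos: [0.6158, -0.0685, 0.0506]
eef_rot: [[0.238, 0.971, 0.0], [0.971, -0.238, -0.0], [0.0, 0.0, -1.0]]
force: [0.5, 0.6, -0.3]
opening: 0.597
```

Call:
{"api": "play_rows", "payload": {
  "motion": [
    {"claw": 0.4,"delta_pos": [0,0,-0.7],"rot": [0,0,0]},
    {"claw": 0.3,"delta_pos": [0,0,-1.5],"rot": [0,0,0]},
    {"claw": 0.3,"delta_pos": [0,0,-2.2],"rot": [0,0,0]},
    {"claw": 0.3,"delta_pos": [0,0,-2.3],"rot": [0,0,0]}
  ]
}}

```text
time: 15.25
tcp_pos: [0.619, -0.0696, 0.1716]
eef_rot: [[0.238, 0.971, 0.01], [0.971, -0.238, -0.003], [-0.001, 0.01, -1.0]]
force: [1.1, 0.6, 0.5]
opening: 0.701
```

Run:
```python
from plan import *
t=snap("top","t15");c=snap("scene","s15"); cp()
for p in((.439,-.2025),):
    print(fit("top",t,*p),fit("scene",c,*p))
cv2.imwrite("pics/s15z.png",cv2.resize(c[60:300,200:440],None,fx=2.5,fy=2.5))
rel((.439,-.2025,.17))
```

```text
t 15.35 p [ 0.6166 -0.069   0.1669] F [-0.8  0.5 -0. ] op 0.698
[[0.2378, 0.9713, 0.0027], [0.9713, -0.2378, -0.0009], [-0.0002, 0.0029, -1.0]]
carrier [ 0.0009 -0.0044  0.1669] Fc [-0.9  0.3 -0. ]
(array([ 0.4397, -0.2032]), np.float64(29.6), np.float32(249.0)) (array([ 0.4374, -0.2021]), np.float64(95.3), np.float32(394.0))
d [-3.44, -2.81, -0.07] rot [0.03, 0.0, -0.0] dist 222.2
```

View pics/s15z.png

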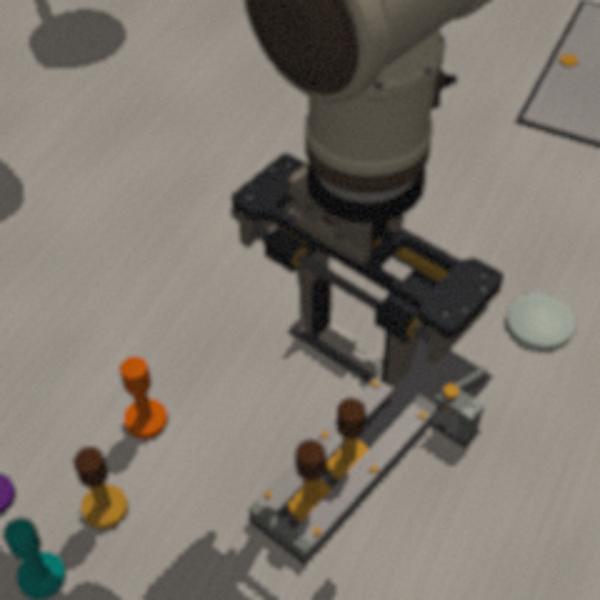

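Call:
{"api": "play_rows", "payload": {
  "motion": [
    {"claw": 0.3,"delta_pos": [-0.8,-0.65,0],"rot": [0,0,0]},
    {"claw": 0.3,"delta_pos": [-1.6,-1.3,0],"rot": [0,0,0]},
    {"claw": 0.3,"delta_pos": [-2.4,-2.0,0],"rot": [0,0,0]},
    {"claw": 0.3,"delta_pos": [-3.1,-2.55,0],"rot": [0,0,0]},
    {"claw": 0.3,"delta_pos": [-3.45,-2.82,0],"rot": [0,0,0]}
  ]
}}

```text
time: 15.85
tcp_pos: [0.4339, -0.2033, 0.1629]
eef_rot: [[0.24, 0.971, -0.004], [0.971, -0.24, 0.002], [0.001, -0.005, -1.0]]
force: [1.3, -0.1, -0.3]
opening: 0.702
```

Call:
{"api": "play_rows", "payload": {
  "motion": [
    {"claw": 0.3,"delta_pos": [0,0,0],"rot": [0,0,0]},
    {"claw": 0.3,"delta_pos": [0,0,0],"rot": [0,0,0]}
  ]
}}

```text
time: 16.05
tcp_pos: [0.4372, -0.2021, 0.1641]
eef_rot: [[0.239, 0.971, -0.002], [0.971, -0.239, 0.002], [0.002, -0.002, -1.0]]
force: [0.2, -0.3, 1.0]
opening: 0.701
```

Run:
```python
from plan import *
t=snap("top","t16");c=snap("scene","s16"); 
for p in((.439,-.2025),):
    print(fit("top",t,*p),fit("scene",c,*p))
cv2.imwrite("pics/s16z.png",cv2.resize(c[130:330,150:350],None,fx=3,fy=3))
rel((.4385,-.2027,.0455)); st()
```

```text
(array([ 0.4397, -0.2029]), np.float64(27.1), np.float32(253.0)) (array([ 0.4373, -0.2018]), np.float64(96.2), np.float32(392.0))
d [-0.02, 0.01, 2.38] rot [-0.01, -0.01, 0.01] dist 119.2
t 16.15 p [ 0.4381 -0.2018  0.1647] F [0.3 0.3 0.3] op 0.698
[[0.2368, 0.9715, -0.0009], [0.9715, -0.2368, 0.0013], [0.001, -0.0012, -1.0]]
```

View pics/s16z.png

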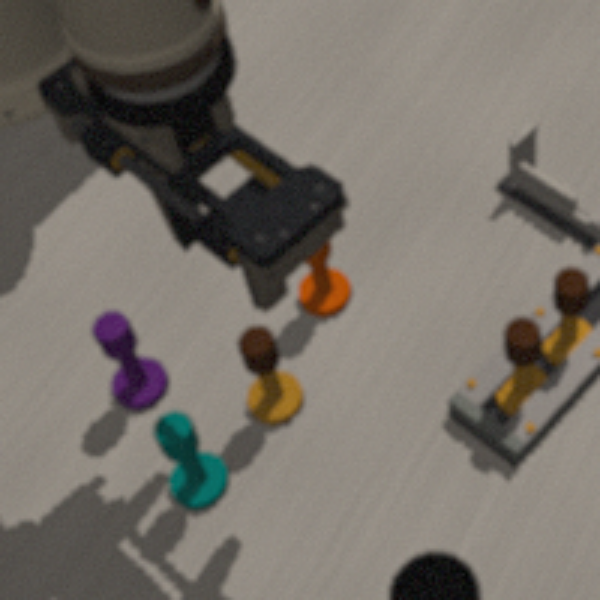

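Call:
{"api": "play_rows", "payload": {
  "motion": [
    {"claw": 0.3,"delta_pos": [-0.02,0.01,0.7],"rot": [0,0,0]},
    {"claw": 0.3,"delta_pos": [-0.02,0.01,1.5],"rot": [0,0,0]},
    {"claw": 0.3,"delta_pos": [-0.02,0.01,2.2],"rot": [0,0,0]},
    {"claw": 0.3,"delta_pos": [-0.02,0.01,2.38],"rot": [0,0,0]},
    {"claw": 0.3,"delta_pos": [-0.02,0.01,2.38],"rot": [0,0,0]}
  ]
}}

```text
time: 16.65
tcp_pos: [0.4376, -0.2024, 0.0453]
eef_rot: [[0.236, 0.972, -0.003], [0.972, -0.236, 0.002], [0.002, -0.003, -1.0]]
force: [1.4, -0.0, -0.2]
opening: 0.703
```

Call:
{"api": "play_rows", "payload": {
  "motion": [
    {"claw": 0.7,"delta_pos": [0,0,0],"rot": [0,0,0]},
    {"claw": 0.9,"delta_pos": [0,0,0],"rot": [0,0,0]},
    {"claw": 1.0,"delta_pos": [0,0,0],"rot": [0,0,0]},
    {"claw": 1.0,"delta_pos": [0,0,0],"rot": [0,0,0]},
    {"claw": 1.0,"delta_pos": [0,0,0],"rot": [0,0,0]}
  ]
}}

```text
time: 17.15
tcp_pos: [0.4384, -0.2042, 0.0471]
eef_rot: [[0.238, 0.971, 0.001], [0.971, -0.238, -0.001], [-0.0, 0.001, -1.0]]
force: [0.9, -0.3, 0.3]
opening: 0.288
```

Call:
{"api": "play_rows", "payload": {
  "motion": [
    {"claw": 1.0,"delta_pos": [0,0,0],"rot": [0,0,0]},
    {"claw": 1.0,"delta_pos": [0,0,0],"rot": [0,0,0]},
    {"claw": 1.0,"delta_pos": [0,0,0],"rot": [0,0,0]}
  ]
}}

```text
time: 17.45
tcp_pos: [0.4384, -0.2042, 0.047]
eef_rot: [[0.238, 0.971, 0.001], [0.971, -0.238, -0.001], [-0.0, 0.001, -1.0]]
force: [1.1, 0.3, 3.7]
opening: 0.281
```

Run:
```python
from plan import *
s=st(); p=s["tcp_pos"]; cp(s); a=cw(0,.145,0); rel((*a[:2],p[2]))
c=snap("scene","s17"); cv2.imwrite("pics/s17z.png",cv2.resize(c[130:330,150:350],None,fx=3,fy=3))
```

```text
t 17.45 p [ 0.4384 -0.2042  0.047 ] F [1.1 0.3 3.7] op 0.281
[[0.2379, 0.9713, 0.0008], [0.9713, -0.2379, -0.0006], [-0.0004, 0.0009, -1.0]]
carrier [-0.1401 -0.1781  0.047 ] Fc [1.  0.6 3.7]
d [6.46, 2.8, 0.0] rot [0.01, 0.0, -0.0] dist 352.1
```

View pics/s17z.png

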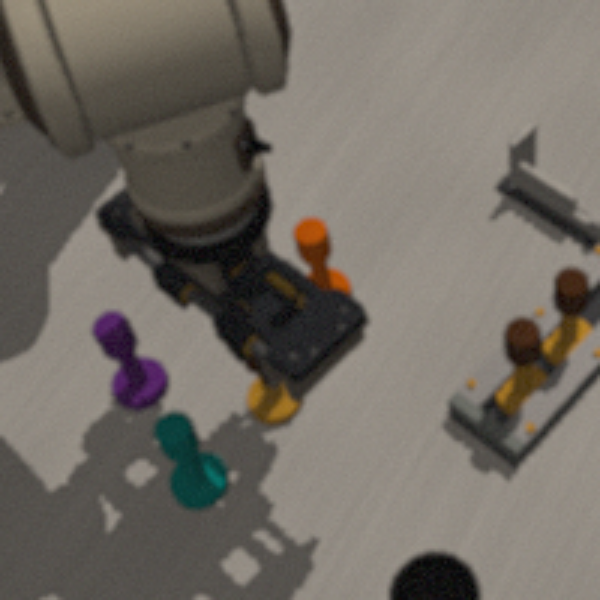

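Call:
{"api": "play_rows", "payload": {
  "motion": [
    {"claw": 1.0,"delta_pos": [0,0,-0.5],"rot": [0,0,0]},
    {"claw": 1.0,"delta_pos": [0,0,-1.2],"rot": [0,0,0]},
    {"claw": 1.0,"delta_pos": [0,0,-2.0],"rot": [0,0,0]},
    {"claw": 1.0,"delta_pos": [0.4,0.2,-2.2],"rot": [0,0,0]},
    {"claw": 1.0,"delta_pos": [1.2,0.5,-2.2],"rot": [0,0,0]}
  ]
}}

```text
time: 18.0
tcp_pos: [0.4775, -0.1533, 0.1586]
eef_rot: [[0.242, 0.97, 0.003], [0.97, -0.242, -0.003], [-0.002, 0.004, -1.0]]
force: [-0.2, -0.3, -2.6]
opening: 0.279
```

Call:
{"api": "play_rows", "payload": {
  "motion": [
    {"claw": 1.0,"delta_pos": [0.9,0.4,0],"rot": [0,0,0]},
    {"claw": 1.0,"delta_pos": [1.8,0.8,0],"rot": [0,0,0]},
    {"claw": 1.0,"delta_pos": [2.7,1.2,0],"rot": [0,0,0]},
    {"claw": 1.0,"delta_pos": [3.6,1.6,0],"rot": [0,0,0]},
    {"claw": 1.0,"delta_pos": [4.5,2.0,0],"rot": [0,0,0]}
  ]
}}

```text
time: 18.5
tcp_pos: [0.6271, 0.0451, 0.155]
eef_rot: [[0.238, 0.971, -0.003], [0.971, -0.238, 0.0], [-0.001, -0.003, -1.0]]
force: [0.5, -0.9, -2.0]
opening: 0.275
```

Call:
{"api": "play_rows", "payload": {
  "motion": [
    {"claw": 1.0,"delta_pos": [0.5,0.2,0],"rot": [0,0,0]},
    {"claw": 1.0,"delta_pos": [0.74,0.3,0],"rot": [0,0,0]},
    {"claw": 1.0,"delta_pos": [0.74,0.3,0.4],"rot": [0,0,0]},
    {"claw": 1.0,"delta_pos": [0.74,0.3,1.0],"rot": [0,0,0]},
    {"claw": 1.0,"delta_pos": [0.74,0.3,1.2],"rot": [0,0,0]}
  ]
}}

```text
time: 19.0
tcp_pos: [0.6472, 0.0749, 0.0921]
eef_rot: [[0.238, 0.971, -0.008], [0.971, -0.238, -0.0], [-0.002, -0.008, -1.0]]
force: [-0.8, 0.6, -3.0]
opening: 0.277
```

Run:
```python
from plan import *
c=snap("scene","s18",(290,120,420,230),6)
s=st(); cp(s); a=cw(0,.145,0); rel((*a[:2],.0525))
```

```text
t 19.05 p [0.6469 0.0749 0.0915] F [-0.2  0.3 -3.6] op 0.274
[[0.2386, 0.9711, -0.0089], [0.9711, -0.2387, 0.0002], [-0.0019, -0.0086, -1.0]]
carrier [-0.0039  0.1426  0.0915] Fc [-0.3  0.3 -3.6]
d [0.05, 0.08, 0.78] rot [-0.1, 0.02, -0.01] dist 39.3
```

View pics/s18.png

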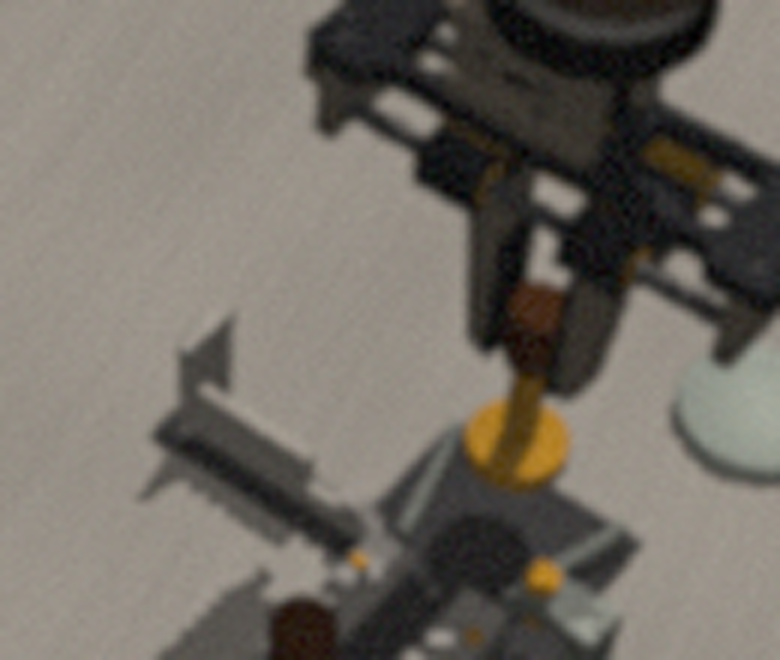

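Call:
{"api": "play_rows", "payload": {
  "motion": [
    {"claw": 1.0,"delta_pos": [0,0.04,0.3],"rot": [0,0,0]},
    {"claw": 1.0,"delta_pos": [0,0.04,0.6],"rot": [0,0,0]},
    {"claw": 1.0,"delta_pos": [0,0.04,0.75],"rot": [0,0,0]},
    {"claw": 1.0,"delta_pos": [-0.1,0.04,0.77],"rot": [0,0,0]},
    {"claw": 1.0,"delta_pos": [-0.3,0.04,0.77],"rot": [0,0,0]}
  ]
}}

```text
time: 19.55
tcp_pos: [0.649, 0.0605, 0.0581]
eef_rot: [[0.237, 0.972, 0.0], [0.972, -0.237, -0.0], [0.0, 0.0, -1.0]]
force: [-0.1, -0.3, -1.3]
opening: 0.275
```

Run:
```python
from plan import *
s=st(); cp(s); a=cw(0,.05,0); rel((*a[:2],.0525))
```

```text
t 19.55 p [0.649  0.0605 0.0581] F [-0.1 -0.3 -1.3] op 0.275
[[0.2369, 0.9715, 0.0002], [0.9715, -0.2369, -0.0], [0.0, 0.0002, -1.0]]
carrier [0.0015 0.1291 0.0581] Fc [-0.  -0.3 -1.3]
d [-1.58, -0.03, 0.11] rot [0.0, -0.0, 0.01] dist 79.3
```

Call:
{"api": "play_rows", "payload": {
  "motion": [
    {"claw": 1.0,"delta_pos": [-0.1,-0.02,0.1],"rot": [0,0,0]},
    {"claw": 1.0,"delta_pos": [-0.3,-0.03,0.11],"rot": [0,0,0]},
    {"claw": 1.0,"delta_pos": [-0.5,-0.03,0.11],"rot": [0,0,0]},
    {"claw": 1.0,"delta_pos": [-0.7,-0.03,0.11],"rot": [0,0,0]},
    {"claw": 1.0,"delta_pos": [-0.9,-0.03,0.11],"rot": [0,0,0]}
  ]
}}

```text
time: 20.05
tcp_pos: [0.6367, 0.0161, 0.0528]
eef_rot: [[0.238, 0.971, 0.0], [0.971, -0.238, -0.0], [-0.0, 0.0, -1.0]]
force: [0.4, 0.0, -3.2]
opening: 0.274
```

Run:
```python
from plan import *
s=st(); cp(s); a=cw(0,.047,0); rel((*a[:2],.0525))
```

```text
t 20.05 p [0.6367 0.0161 0.0528] F [ 0.4  0.  -3.2] op 0.274
[[0.2381, 0.9712, 0.0004], [0.9712, -0.2381, -0.0001], [-0.0, 0.0004, -1.0]]
carrier [0.0002 0.0831 0.0528] Fc [ 0.4  0.1 -3.2]
d [-0.72, -0.0, 0.01] rot [0.01, 0.0, -0.01] dist 36.1
```

Call:
{"api": "play_rows", "payload": {
  "motion": [
    {"claw": 1.0,"delta_pos": [-0.2,0,0.01],"rot": [0,0,0]},
    {"claw": 1.0,"delta_pos": [-0.45,0,0.01],"rot": [0,0,0]},
    {"claw": 1.0,"delta_pos": [-0.66,0,0.02],"rot": [0,0,0]},
    {"claw": 1.0,"delta_pos": [-0.66,0,0.02],"rot": [0,0,0]},
    {"claw": 1.0,"delta_pos": [-0.66,0,0.02],"rot": [0,0,0]}
  ]
}}

```text
time: 20.55
tcp_pos: [0.6292, -0.0156, 0.052]
eef_rot: [[0.238, 0.971, 0.001], [0.971, -0.238, -0.001], [-0.001, 0.001, -1.0]]
force: [0.5, -1.6, 0.2]
opening: 0.275
```

Call:
{"api": "play_rows", "payload": {
  "motion": [
    {"claw": 0.6,"delta_pos": [0,0,0],"rot": [0,0,0]},
    {"claw": 0.4,"delta_pos": [0,0,0],"rot": [0,0,0]},
    {"claw": 0.4,"delta_pos": [0,0,0],"rot": [0,0,0]},
    {"claw": 0.4,"delta_pos": [0,0,0],"rot": [0,0,0]},
    {"claw": 0.4,"delta_pos": [0,0,0],"rot": [0,0,0]}
  ]
}}

```text
time: 21.05
tcp_pos: [0.6289, -0.0146, 0.0515]
eef_rot: [[0.238, 0.971, -0.0], [0.971, -0.238, 0.0], [0.0, -0.0, -1.0]]
force: [-1.3, -0.5, 0.7]
opening: 0.602
```

Call:
{"api": "play_rows", "payload": {
  "motion": [
    {"claw": 0.4,"delta_pos": [0,0,-0.7],"rot": [0,0,0]},
    {"claw": 0.4,"delta_pos": [0,0,-1.5],"rot": [0,0,0]},
    {"claw": 0.6,"delta_pos": [0,0,-2.2],"rot": [0,0,0]},
    {"claw": 0.8,"delta_pos": [0,-0.8,-2.3],"rot": [0,0,0]},
    {"claw": 1.0,"delta_pos": [0,-1.8,-2.3],"rot": [0,0,0]}
  ]
}}

```text
time: 21.55
tcp_pos: [0.5431, 0.006, 0.1691]
eef_rot: [[0.238, 0.971, 0.006], [0.971, -0.238, -0.001], [0.0, 0.006, -1.0]]
force: [-1.1, 0.1, 0.7]
opening: 0.361
```

Run:
```python
from plan import *
c=snap("scene","s19",(200,100,440,300),3)
s=st(); cp(s); a=cw(-.19,.105,0); rel((*a[:2],.17))
```

```text
t 21.6 p [0.5303 0.0101 0.1628] F [-0.6  3.3 -4.6] op 0.321
[[0.2361, 0.9716, -0.0125], [0.9717, -0.2361, 0.0028], [-0.0002, -0.0128, -0.9999]]
carrier [-0.1017  0.0519  0.1628] Fc [-1.4  3.  -4.6]
d [1.07, -1.77, -0.12] rot [-0.15, 0.0, 0.02] dist 103.3
```

View pics/s19.png

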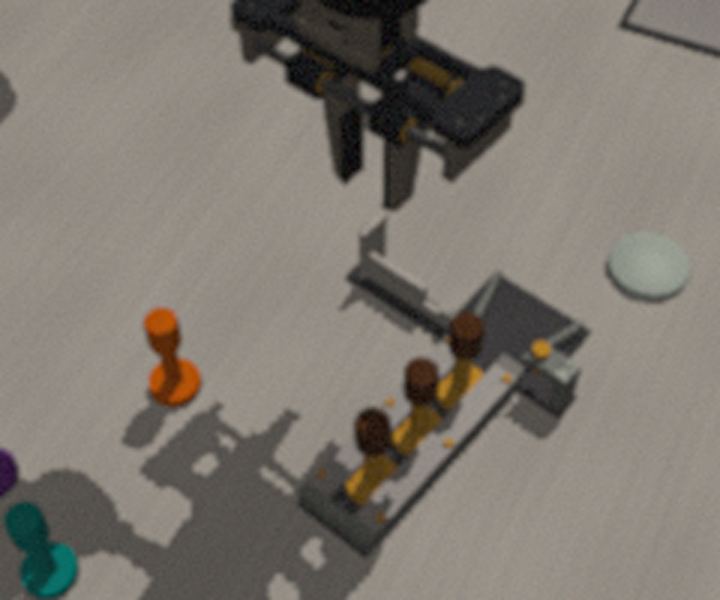

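Call:
{"api": "play_rows", "payload": {
  "motion": [
    {"claw": 1.0,"delta_pos": [0.4,-0.6,0],"rot": [0,0,0]},
    {"claw": 1.0,"delta_pos": [0.8,-1.2,0],"rot": [0,0,0]},
    {"claw": 1.0,"delta_pos": [1.07,-1.65,0],"rot": [0,0,0]},
    {"claw": 1.0,"delta_pos": [1.07,-1.65,0],"rot": [0,0,0]},
    {"claw": 1.0,"delta_pos": [1.07,-1.65,0],"rot": [0,0,0]}
  ]
}}

```text
time: 22.1
tcp_pos: [0.4744, 0.0782, 0.1668]
eef_rot: [[0.237, 0.972, 0.001], [0.972, -0.237, -0.0], [-0.0, 0.001, -1.0]]
force: [0.5, -0.5, 0.3]
opening: 0.002
```

Run:
```python
from plan import *
s=st(); cp(s); a=cw(-.185,.105,0); rel((*a[:2],.024))
```

```text
t 22.1 p [0.4744 0.0782 0.1668] F [ 0.5 -0.5  0.3] op 0.002
[[0.237, 0.9715, 0.0008], [0.9715, -0.237, -0.0004], [-0.0002, 0.0009, -1.0]]
carrier [-0.1723  0.1048  0.1668] Fc [ 0.6 -0.3  0.3]
d [0.01, -0.26, 2.86] rot [0.01, 0.0, 0.01] dist 143.3
```

Call:
{"api": "play_rows", "payload": {
  "motion": [
    {"claw": 1.0,"delta_pos": [0,-0.3,0.5],"rot": [0,0,0]},
    {"claw": 1.0,"delta_pos": [0,-0.3,1.3],"rot": [0,0,0]},
    {"claw": 1.0,"delta_pos": [0,-0.3,2.1],"rot": [0,0,0]},
    {"claw": 1.0,"delta_pos": [0,-0.3,2.7],"rot": [0,0,0]},
    {"claw": 1.0,"delta_pos": [0,-0.3,2.8],"rot": [0,0,0]}
  ]
}}

```text
time: 22.6
tcp_pos: [0.4569, 0.0811, 0.023]
eef_rot: [[0.239, 0.971, -0.007], [0.971, -0.239, 0.0], [-0.001, -0.007, -1.0]]
force: [-0.5, 0.0, -0.1]
opening: 0.006
```

Run:
```python
from plan import *
c=snap("scene","s20",(270,100,420,240),5)
s=st(); cp(s); a=cw(-.04-.018,.105,0); rel((*a[:2],.024))
```

```text
t 22.65 p [0.4581 0.0811 0.0243] F [-0.7  0.3  0.2] op 0.003
[[0.2389, 0.971, -0.005], [0.971, -0.2389, 0.0003], [-0.0009, -0.0049, -1.0]]
carrier [-0.1887  0.1038  0.0243] Fc [-0.7  0.1  0.2]
d [0.03, 2.61, -0.01] rot [-0.06, 0.01, -0.01] dist 130.8
```

View pics/s20.png

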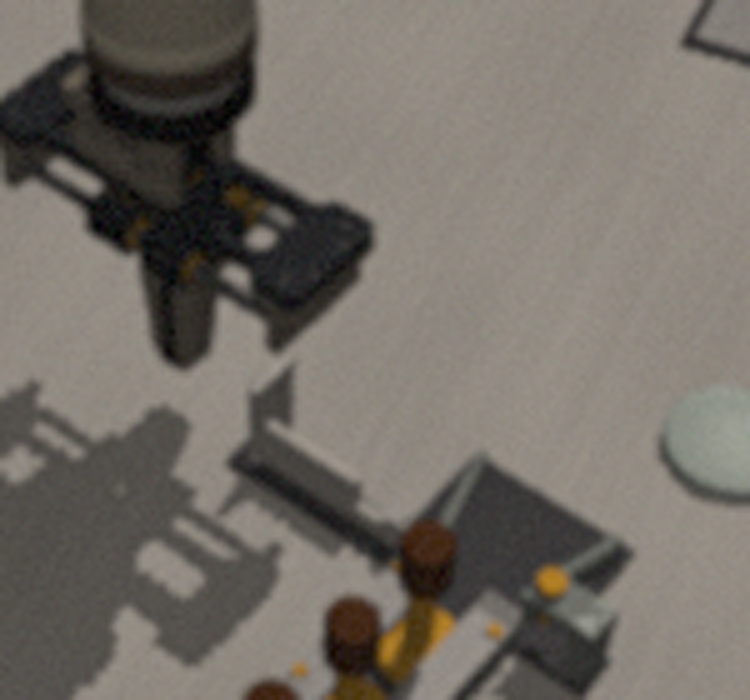

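Call:
{"api": "play_rows", "payload": {
  "motion": [
    {"claw": 1.0,"delta_pos": [0.02,0.4,0],"rot": [0,0,0]},
    {"claw": 1.0,"delta_pos": [0.02,0.7,0],"rot": [0,0,0]},
    {"claw": 1.0,"delta_pos": [0.02,0.9,0],"rot": [0,0,0]},
    {"claw": 1.0,"delta_pos": [0.02,1.1,0],"rot": [0,0,0]},
    {"claw": 1.0,"delta_pos": [0.02,1.3,0],"rot": [0,0,0]}
  ]
}}

```text
time: 23.15
tcp_pos: [0.5237, 0.0671, 0.0274]
eef_rot: [[0.238, 0.971, 0.0], [0.971, -0.238, -0.0], [0.0, 0.0, -1.0]]
force: [-4.1, 1.0, 3.9]
opening: 0.005
```

Run:
```python
from plan import *
c=snap("scene","s21",(270,100,420,240),5)
s=st(); cp(s)
```

```text
t 23.2 p [0.5252 0.0666 0.0275] F [-2.   0.3  0.9] op 0.004
[[0.2383, 0.9712, 0.0023], [0.9712, -0.2383, -0.0002], [0.0004, 0.0023, -1.0]]
carrier [-0.1201  0.1056  0.0275] Fc [-2.  -0.1  0.9]
```

View pics/s21.png

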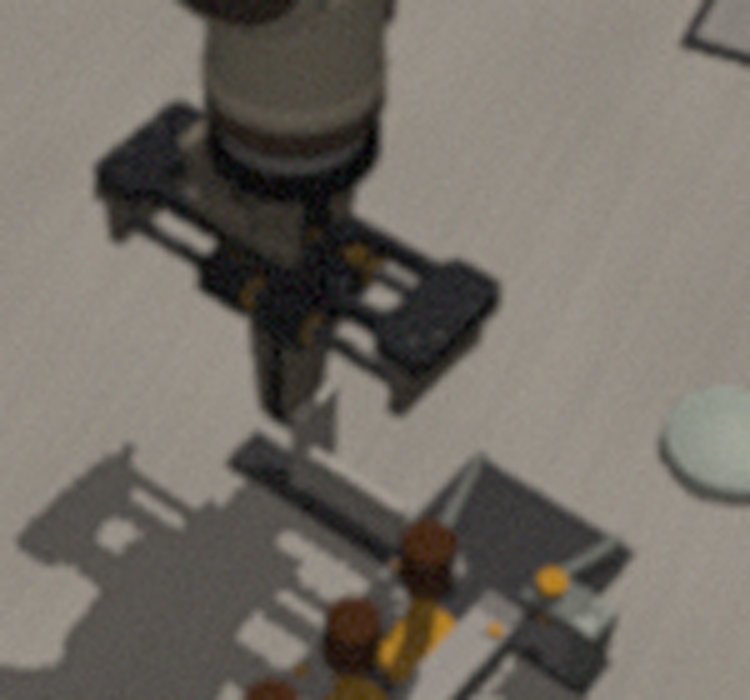

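Call:
{"api": "play_rows", "payload": {
  "motion": [
    {"claw": 1.0,"delta_pos": [0,0.2,0],"rot": [0,0,0]},
    {"claw": 1.0,"delta_pos": [0,0.4,0],"rot": [0,0,0]},
    {"claw": 1.0,"delta_pos": [0,0.6,0],"rot": [0,0,0]},
    {"claw": 1.0,"delta_pos": [0,0.8,0],"rot": [0,0,0]},
    {"claw": 1.0,"delta_pos": [0,1.0,0],"rot": [0,0,0]}
  ]
}}

```text
time: 23.7
tcp_pos: [0.5722, 0.0552, 0.0266]
eef_rot: [[0.238, 0.971, -0.0], [0.971, -0.238, 0.0], [-0.0, -0.0, -1.0]]
force: [-8.7, 3.0, 6.2]
opening: 0.005
```

Run:
```python
from plan import *
s=st(); cp(s)
```

```text
t 23.7 p [0.5722 0.0552 0.0266] F [-8.7  3.   6.2] op 0.005
[[0.2378, 0.9713, -0.0003], [0.9713, -0.2378, 0.0001], [-0.0, -0.0003, -1.0]]
carrier [-0.0718  0.1056  0.0266] Fc [-9.2  0.8  6.2]
```

Call:
{"api": "play_rows", "payload": {
  "motion": [
    {"claw": 1.0,"delta_pos": [0,0.1,0],"rot": [0,0,0]},
    {"claw": 1.0,"delta_pos": [0,0.2,0],"rot": [0,0,0]},
    {"claw": 1.0,"delta_pos": [0,0.3,0],"rot": [0,0,0]},
    {"claw": 1.0,"delta_pos": [0,0.36,0],"rot": [0,0,0]},
    {"claw": 1.0,"delta_pos": [0,0.4,0],"rot": [0,0,0]}
  ]
}}

```text
time: 24.2
tcp_pos: [0.5915, 0.0504, 0.0265]
eef_rot: [[0.238, 0.971, 0.0], [0.971, -0.238, -0.0], [0.0, 0.0, -1.0]]
force: [-3.9, 1.4, 1.9]
opening: 0.005
```

Run:
```python
from plan import *
c=snap("scene","s22",(300,130,420,240),6)
s=st(); cp(s)
```

```text
t 24.25 p [0.5917 0.0504 0.0266] F [-2.6  1.6  1.3] op 0.005
[[0.238, 0.9713, 0.0006], [0.9713, -0.238, -0.0001], [0.0001, 0.0006, -1.0]]
carrier [-0.0517  0.1056  0.0266] Fc [-2.9  1.   1.3]
```

View pics/s22.png

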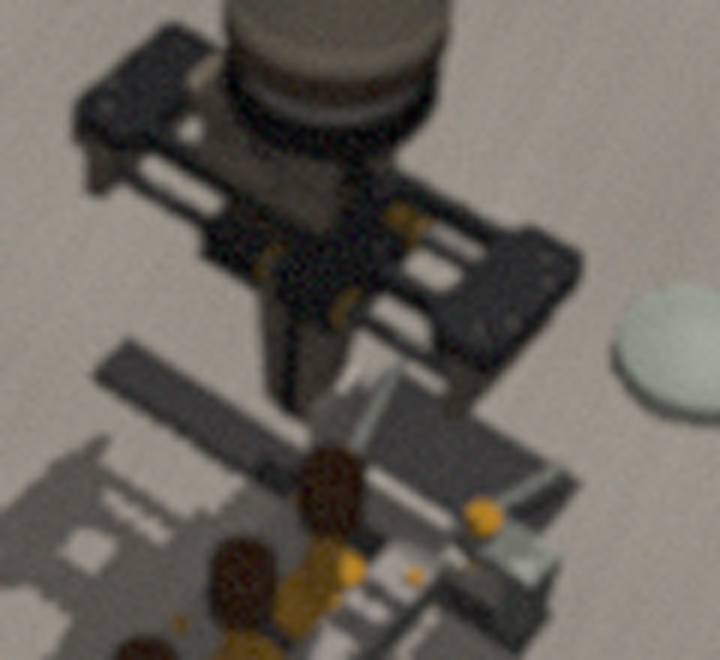

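Call:
{"api": "play_rows", "payload": {
  "motion": [
    {"claw": 1.0,"delta_pos": [0,0.05,0],"rot": [0,0,0]},
    {"claw": 1.0,"delta_pos": [0,0.1,0],"rot": [0,0,0]},
    {"claw": 1.0,"delta_pos": [0,0.12,0],"rot": [0,0,0]},
    {"claw": 1.0,"delta_pos": [0,0.12,0],"rot": [0,0,0]}
  ]
}}

```text
time: 24.65
tcp_pos: [0.5951, 0.0496, 0.0264]
eef_rot: [[0.238, 0.971, -0.004], [0.971, -0.238, 0.001], [-0.0, -0.004, -1.0]]
force: [-10.0, 2.5, 7.8]
opening: 0.006
```

Run:
```python
from plan import *
s=st(); cp(s)
c=imaging.read_camera("scene")[:,:,::-1].copy(); cv2.imwrite("pics/s23.png",c)
for n in("s23","scene0","s21"): 
    pass
for n in("s23","scene0"):
    im=cv2.imread(f"pics/{n}.png"); print(n,[b for b in blobs(im,(14,110,60),(28,255,255)) if 370<b[0][0]<390 and 205<b[0][1]<225])
```

```text
t 24.65 p [0.5951 0.0496 0.0264] F [-10.    2.5   7.8] op 0.006
[[0.2376, 0.9714, -0.0043], [0.9714, -0.2376, 0.0007], [-0.0004, -0.0044, -1.0]]
carrier [-0.0482  0.1057  0.0264] Fc [-10.4   0.1   7.8]
s23 [([379.9, 215.7], 34, [377, 213, 7, 7])]
scene0 [([379.9, 216.0], 36, [377, 213, 7, 7])]
```

Call:
{"api": "play_rows", "payload": {
  "motion": [
    {"claw": 1.0,"delta_pos": [0,0.1,0],"rot": [0,0,0]},
    {"claw": 1.0,"delta_pos": [0,0.1,0],"rot": [0,0,0]}
  ]
}}

```text
time: 24.9
tcp_pos: [0.5951, 0.0497, 0.0263]
eef_rot: [[0.237, 0.971, -0.016], [0.972, -0.237, 0.003], [-0.001, -0.016, -1.0]]
force: [-26.5, 5.0, 23.1]
opening: 0.009
```

Run:
```python
from plan import *
s=st(); cp(s)
```

```text
t 24.9 p [0.5951 0.0497 0.0263] F [-26.5   5.   23.1] op 0.009
[[0.237, 0.9714, -0.0163], [0.9715, -0.237, 0.0026], [-0.0013, -0.0164, -0.9999]]
carrier [-0.0482  0.1058  0.0263] Fc [-27.   -1.5  23.1]
```

Call:
{"api": "play_rows", "payload": {
  "motion": [
    {"claw": 1.0,"delta_pos": [0,-0.3,0],"rot": [0,0,0]},
    {"claw": 1.0,"delta_pos": [0,-0.7,0],"rot": [0,0,0]},
    {"claw": 1.0,"delta_pos": [0,-1.0,-0.6],"rot": [0,0,0]},
    {"claw": 1.0,"delta_pos": [0,-1.0,-1.5],"rot": [0,0,0]},
    {"claw": 0.9,"delta_pos": [0,-1.0,-2.4],"rot": [0,0,0]}
  ]
}}

```text
time: 25.4
tcp_pos: [0.553, 0.0596, 0.1475]
eef_rot: [[0.238, 0.971, 0.001], [0.971, -0.238, -0.0], [-0.0, 0.001, -1.0]]
force: [0.7, 0.6, 0.7]
opening: 0.067
```

Call:
{"api": "play_rows", "payload": {
  "motion": [
    {"claw": 0.7,"delta_pos": [0,0,-0.5],"rot": [0,0,0]},
    {"claw": 0.4,"delta_pos": [0,0,-0.5],"rot": [0,0,0]},
    {"claw": 0.4,"delta_pos": [0,0,-0.5],"rot": [0,0,0]}
  ]
}}

```text
time: 25.7
tcp_pos: [0.5537, 0.0595, 0.1715]
eef_rot: [[0.238, 0.971, 0.002], [0.971, -0.238, -0.0], [-0.0, 0.002, -1.0]]
force: [-0.4, -0.9, 0.0]
opening: 0.332
```

Run:
```python
from plan import *
from wire import wire
s=st(); cp(s)
c=snap("scene","s24");t=snap("top","t24")
cv2.imwrite("pics/s24z.png",wire("scene",c,CC,YAW,g=.1,box=(290,150,420,290),k=5))
cv2.imwrite("pics/t24z.png",wire("top",t,CC,YAW,g=.1,box=(240,120,400,230),k=5))
print([b for b in blobs(c,(14,110,60),(28,255,255)) if 370<b[0][0]<390 and 205<b[0][1]<225])
a=cw(0,.0485,0); rel((*a[:2],.17))
```

```text
t 25.7 p [0.5537 0.0595 0.1715] F [-0.4 -0.9  0. ] op 0.332
[[0.238, 0.9713, 0.0019], [0.9713, -0.238, -0.0005], [-0.0, 0.002, -1.0]]
carrier [-0.0907  0.1055  0.1715] Fc [-0.2 -0.9  0. ]
[([379.8, 215.8], 37, [377, 213, 7, 7])]
d [-1.14, 1.85, -0.01] rot [-0.03, 0.01, -0.0] dist 108.4
```

View pics/s24z.png

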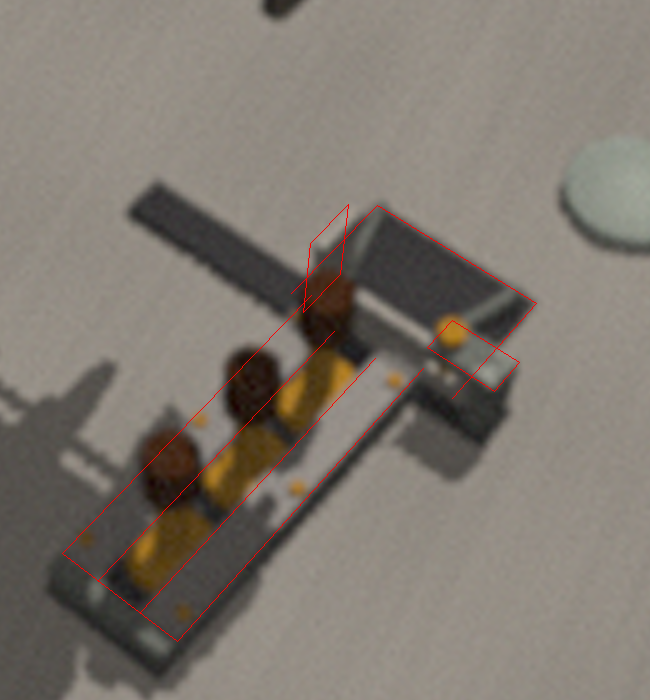

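View pics/t24z.png

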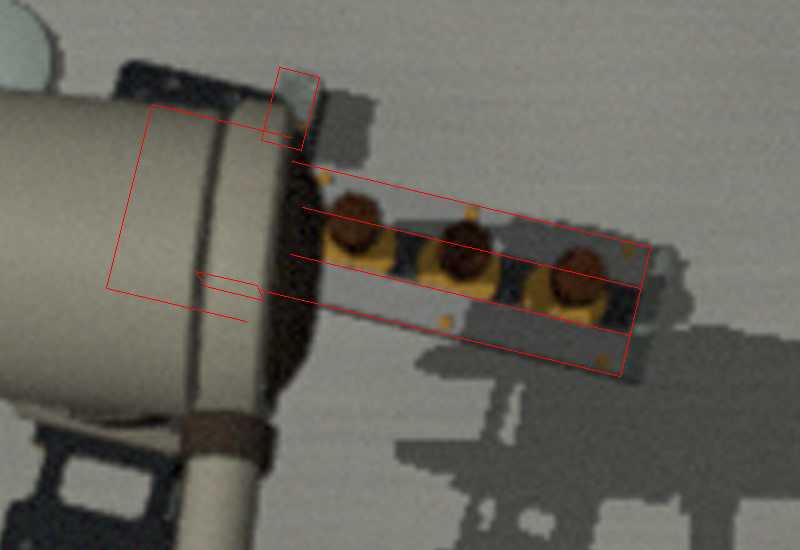

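Run:
```python
from plan import *
rel((.6289,-.0146,.165));rel((.6289,-.0146,.0505))
```

```text
d [-1.08, 1.85, 0.09] rot [-0.03, 0.01, -0.0] dist 107.0
d [-1.08, 1.85, 2.38] rot [-0.03, 0.01, -0.0] dist 159.9
```

Call:
{"api": "play_rows", "payload": {
  "motion": [
    {"claw": 0.3,"delta_pos": [-0.4,0.7,0],"rot": [0,0,0]},
    {"claw": 0.3,"delta_pos": [-0.8,1.4,0],"rot": [0,0,0]},
    {"claw": 0.3,"delta_pos": [-1.08,1.85,0],"rot": [0,0,0]},
    {"claw": 0.35,"delta_pos": [-1.08,1.85,0],"rot": [0,0,0]},
    {"claw": 0.35,"delta_pos": [-1.08,1.85,0],"rot": [0,0,0]}
  ]
}}

```text
time: 26.3
tcp_pos: [0.629, -0.0145, 0.1693]
eef_rot: [[0.239, 0.971, -0.003], [0.971, -0.239, 0.001], [0.0, -0.004, -1.0]]
force: [-0.7, 0.5, 0.3]
opening: 0.653
```

Call:
{"api": "play_rows", "payload": {
  "motion": [
    {"claw": 0.35,"delta_pos": [0,0,0.7],"rot": [0,0,0]},
    {"claw": 0.35,"delta_pos": [0,0,1.5],"rot": [0,0,0]},
    {"claw": 0.35,"delta_pos": [0,0,2.2],"rot": [0,0,0]},
    {"claw": 0.35,"delta_pos": [0,0,2.4],"rot": [0,0,0]},
    {"claw": 0.35,"delta_pos": [0,0,2.4],"rot": [0,0,0]}
  ]
}}

```text
time: 26.8
tcp_pos: [0.6279, -0.0134, 0.0496]
eef_rot: [[0.237, 0.972, -0.005], [0.972, -0.237, 0.001], [-0.0, -0.005, -1.0]]
force: [0.4, -0.1, -0.1]
opening: 0.652
```

Run:
```python
from plan import *
s=st(); cp(s); rel((.6289,-.0146,.0505))
c=snap("scene","s25",(300,130,420,240),6)
```

```text
t 26.8 p [ 0.6279 -0.0134  0.0496] F [ 0.4 -0.1 -0.1] op 0.652
[[0.237, 0.9715, -0.0045], [0.9715, -0.237, 0.0011], [-0.0, -0.0046, -1.0]]
carrier [-0.0014  0.0523  0.0496] Fc [ 0.4  0.  -0.1]
d [-0.02, 0.03, -0.02] rot [-0.05, 0.0, 0.01] dist 1.8
```

View pics/s25.png

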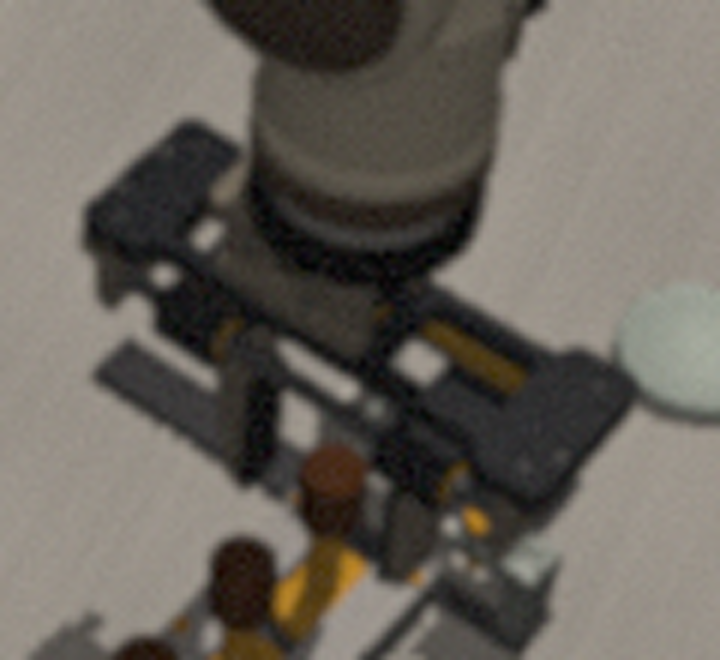

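Call:
{"api": "play_rows", "payload": {
  "motion": [
    {"claw": 0.6,"delta_pos": [-0.01,0.02,0],"rot": [0,0,0]},
    {"claw": 0.8,"delta_pos": [-0.01,0.02,0],"rot": [0,0,0]},
    {"claw": 0.9,"delta_pos": [-0.01,0.02,0],"rot": [0,0,0]},
    {"claw": 1.0,"delta_pos": [-0.01,0.02,0],"rot": [0,0,0]},
    {"claw": 1.0,"delta_pos": [-0.01,0.02,0],"rot": [0,0,0]}
  ],
  "squeeze": 35
}}

```text
time: 27.35
tcp_pos: [0.6311, -0.0154, 0.052]
eef_rot: [[0.238, 0.971, 0.001], [0.971, -0.238, -0.0], [0.0, 0.001, -1.0]]
force: [-1.0, 0.6, 2.3]
opening: 0.276
```

Call:
{"api": "play_rows", "payload": {
  "motion": [
    {"claw": 1.0,"delta_pos": [0,0,0],"rot": [0,0,0]},
    {"claw": 1.0,"delta_pos": [0,0,0],"rot": [0,0,0]},
    {"claw": 1.0,"delta_pos": [0,0,0],"rot": [0,0,0]}
  ]
}}

```text
time: 27.65
tcp_pos: [0.6312, -0.0154, 0.052]
eef_rot: [[0.238, 0.971, 0.001], [0.971, -0.238, -0.0], [-0.0, 0.001, -1.0]]
force: [-1.4, -0.1, 2.9]
opening: 0.273
```

Call:
{"api": "play_rows", "payload": {
  "motion": [
    {"claw": 1.0,"delta_pos": [0,0,-0.02],"rot": [0,0,0]},
    {"claw": 1.0,"delta_pos": [0,0,-0.04],"rot": [0,0,0]},
    {"claw": 1.0,"delta_pos": [0,0,-0.06],"rot": [0,0,0]},
    {"claw": 1.0,"delta_pos": [0,0,-0.08],"rot": [0,0,0]},
    {"claw": 1.0,"delta_pos": [0,0,-0.1],"rot": [0,0,0]}
  ]
}}

```text
time: 28.15
tcp_pos: [0.6301, -0.0152, 0.0551]
eef_rot: [[0.238, 0.971, -0.001], [0.971, -0.238, 0.0], [-0.0, -0.002, -1.0]]
force: [1.9, 0.0, -9.5]
opening: 0.278
```

Run:
```python
from plan import *
s=st(); cp(s)
```

```text
t 28.15 p [ 0.6301 -0.0152  0.0551] F [ 1.9  0.  -9.5] op 0.278
[[0.2379, 0.9713, -0.0015], [0.9713, -0.2379, 0.0003], [-0.0001, -0.0015, -1.0]]
carrier [0.0012 0.0511 0.0551] Fc [ 1.8  0.4 -9.5]
```

Call:
{"api": "play_rows", "payload": {
  "motion": [
    {"claw": 1.0,"delta_pos": [0,0,-0.03],"rot": [0,0,0]},
    {"claw": 1.0,"delta_pos": [0,0,-0.06],"rot": [0,0,0]},
    {"claw": 1.0,"delta_pos": [0,0,-0.09],"rot": [0,0,0]},
    {"claw": 1.0,"delta_pos": [0,0,-0.12],"rot": [0,0,0]},
    {"claw": 1.0,"delta_pos": [0,0,-0.12],"rot": [0,0,0]}
  ]
}}

```text
time: 28.65
tcp_pos: [0.6304, -0.0152, 0.0625]
eef_rot: [[0.238, 0.971, -0.001], [0.971, -0.238, 0.0], [-0.0, -0.001, -1.0]]
force: [-1.3, -0.9, -8.0]
opening: 0.272
```

Run:
```python
from plan import *
s=st(); cp(s); c=snap("scene","s26",(300,130,420,240),6); st()
```

```text
t 28.65 p [ 0.6304 -0.0152  0.0625] F [-1.3 -0.9 -8. ] op 0.272
[[0.2378, 0.9713, -0.0012], [0.9713, -0.2378, 0.0002], [-0.0001, -0.0012, -1.0]]
carrier [0.0015 0.0511 0.0625] Fc [-1.  -1.2 -8. ]
t 28.7 p [ 0.6304 -0.0152  0.0625] F [-2.   0.8 -7.8] op 0.274
[[0.2377, 0.9713, -0.0011], [0.9713, -0.2377, 0.0002], [-0.0001, -0.0012, -1.0]]
```

View pics/s26.png

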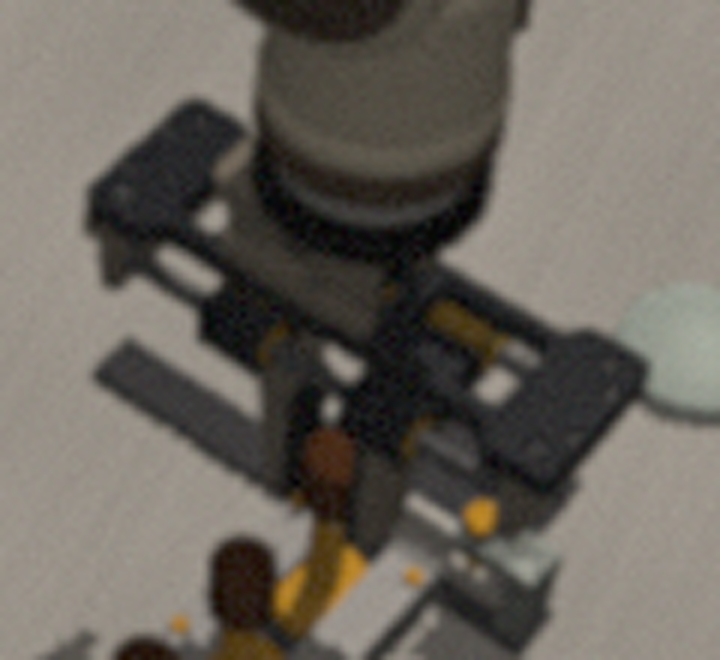

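Call:
{"api": "play_rows", "payload": {
  "motion": [
    {"claw": 1.0,"delta_pos": [0,0,0.02],"rot": [0,0,0]},
    {"claw": 1.0,"delta_pos": [0,0,0.04],"rot": [0,0,0]},
    {"claw": 1.0,"delta_pos": [0,0,0.06],"rot": [0,0,0]},
    {"claw": 1.0,"delta_pos": [0,0,0.07],"rot": [0,0,0]},
    {"claw": 1.0,"delta_pos": [0,0,0.07],"rot": [0,0,0]}
  ]
}}

```text
time: 29.2
tcp_pos: [0.6316, -0.0155, 0.0599]
eef_rot: [[0.238, 0.971, 0.002], [0.971, -0.238, -0.0], [0.0, 0.002, -1.0]]
force: [-1.6, -0.5, 0.5]
opening: 0.274
```

Run:
```python
from plan import *
s=st()
```

```text
t 29.2 p [ 0.6316 -0.0155  0.0599] F [-1.6 -0.5  0.5] op 0.274
[[0.2378, 0.9713, 0.0016], [0.9713, -0.2378, -0.0003], [0.0, 0.0017, -1.0]]
```

Call:
{"api": "play_rows", "payload": {
  "motion": [
    {"claw": 0.6,"delta_pos": [0,0,0],"rot": [0,0,0]},
    {"claw": 0.4,"delta_pos": [0,0,0],"rot": [0,0,0]},
    {"claw": 0.35,"delta_pos": [0,0,0],"rot": [0,0,0]},
    {"claw": 0.35,"delta_pos": [0,0,0],"rot": [0,0,0]},
    {"claw": 0.35,"delta_pos": [0,0,0],"rot": [0,0,0]}
  ]
}}

```text
time: 29.7
tcp_pos: [0.6309, -0.0153, 0.0591]
eef_rot: [[0.238, 0.971, 0.0], [0.971, -0.238, -0.0], [-0.0, 0.0, -1.0]]
force: [0.0, 0.3, -0.2]
opening: 0.649
```

Call:
{"api": "play_rows", "payload": {
  "motion": [
    {"claw": 0.35,"delta_pos": [0,0,-0.7],"rot": [0,0,0]},
    {"claw": 0.35,"delta_pos": [0,0,-1.5],"rot": [0,0,0]},
    {"claw": 0.35,"delta_pos": [0,0,-2.2],"rot": [0,0,0]},
    {"claw": 0.35,"delta_pos": [0,0,-2.4],"rot": [0,0,0]},
    {"claw": 0.35,"delta_pos": [0,0,-2.4],"rot": [0,0,0]}
  ]
}}

```text
time: 30.2
tcp_pos: [0.632, -0.0156, 0.1808]
eef_rot: [[0.238, 0.971, 0.004], [0.971, -0.238, -0.001], [0.0, 0.004, -1.0]]
force: [-0.6, 0.1, -0.9]
opening: 0.651
```

Run:
```python
from plan import *
s=st(); cp(s); rel((.6167,-.0649,.05)); c=snap("scene","s27",(290,170,390,280),6)
```

```text
t 30.2 p [ 0.632  -0.0156  0.1808] F [-0.6  0.1 -0.9] op 0.651
[[0.2379, 0.9713, 0.0036], [0.9713, -0.2379, -0.0008], [0.0001, 0.0037, -1.0]]
carrier [0.0032 0.0511 0.1808] Fc [-0.6 -0.  -0.9]
d [-1.03, -0.07, 2.62] rot [0.04, -0.0, -0.0] dist 140.7
```

View pics/s27.png

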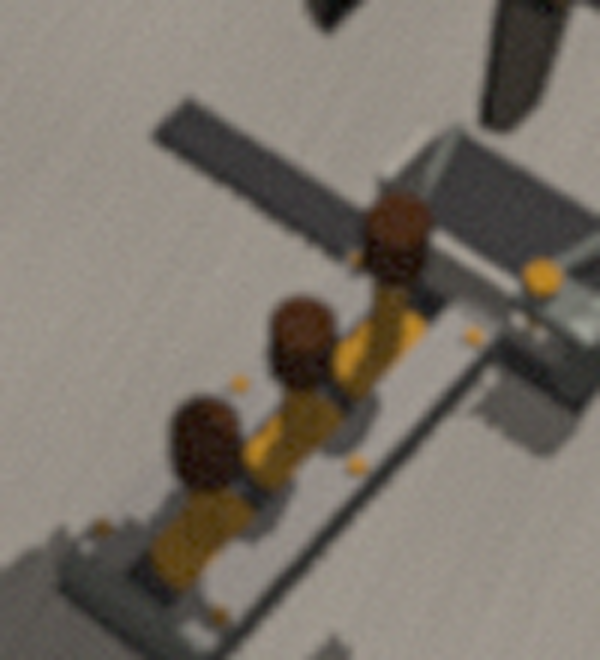

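Run:
```python
from plan import *
c=snap("scene","s28")
for n in("s24","s28"):
    im=cv2.imread(f"pics/{n}.png"); print(n,[b for b in blobs(im,(0,70,15),(13,255,120),20) if 300<b[0][0]<370 and 190<b[0][1]<260])
for nm,(y,) in dict(A=(-.0555,),B=(-.001,),C=(.0515,)).items():
    print(nm,[proj("scene",cw(0,y,z))[0].round(1).tolist() for z in(.095,.1025)])
d=np.hstack([cv2.resize(cv2.imread(f"pics/{n}.png")[195:265,310:375],None,fx=6,fy=6,interpolation=cv2.INTER_CUBIC) for n in("s24","s28")]); cv2.imwrite("pics/cmp.png",d)
```

```text
s24 [([354.8, 210.2], 110, [350, 204, 11, 16]), ([340.4, 226.0], 89, [336, 220, 11, 14]), ([323.6, 242.6], 113, [318, 236, 12, 16])]
s28 [([355.9, 208.5], 113, [351, 202, 11, 16]), ([340.4, 226.1], 104, [336, 220, 10, 15]), ([324.1, 243.3], 94, [319, 236, 11, 16])]
A [[323.8, 240.6], [323.8, 238.7]]
B [[340.1, 223.6], [340.2, 221.7]]
C [[354.9, 208.2], [355.1, 206.2]]
```

View pics/cmp.png

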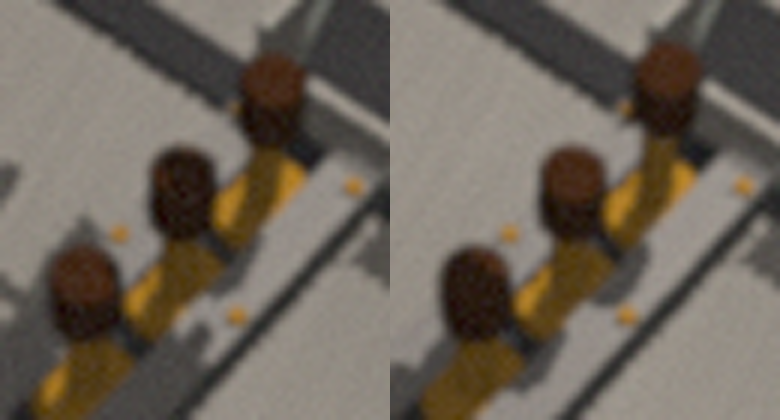

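Call:
{"api": "play_rows", "payload": {
  "motion": [
    {"claw": 0.35,"delta_pos": [-0.5,-0.03,0],"rot": [0,0,0]},
    {"claw": 0.35,"delta_pos": [-1.03,-0.04,0],"rot": [0,0,0]},
    {"claw": 0.35,"delta_pos": [-1.03,-0.04,0.2],"rot": [0,0,0]},
    {"claw": 0.35,"delta_pos": [-1.03,-0.04,0.8],"rot": [0,0,0]},
    {"claw": 0.35,"delta_pos": [-1.03,-0.04,1.4],"rot": [0,0,0]}
  ]
}}

```text
time: 30.8
tcp_pos: [0.6159, -0.0641, 0.1062]
eef_rot: [[0.238, 0.971, -0.002], [0.971, -0.238, 0.001], [0.001, -0.002, -1.0]]
force: [0.5, 0.1, -0.2]
opening: 0.648
```

Call:
{"api": "play_rows", "payload": {
  "motion": [
    {"claw": 0.35,"delta_pos": [0,0,0.6],"rot": [0,0,0]},
    {"claw": 0.35,"delta_pos": [0,0,1.1],"rot": [0,0,0]},
    {"claw": 0.35,"delta_pos": [0,0,1.2],"rot": [0,0,0]},
    {"claw": 0.35,"delta_pos": [0,0,1.2],"rot": [0,0,0]},
    {"claw": 0.35,"delta_pos": [0,0,1.2],"rot": [0,0,0]}
  ]
}}

```text
time: 31.3
tcp_pos: [0.6173, -0.0647, 0.0498]
eef_rot: [[0.238, 0.971, 0.001], [0.971, -0.238, -0.0], [0.0, 0.001, -1.0]]
force: [0.0, 0.3, 0.2]
opening: 0.651
```

Run:
```python
from plan import *
s=st(); cp(s); rel((.6165,-.0655,.051)); c=snap("scene","s29",(290,170,390,280),6)
```

```text
t 31.3 p [ 0.6173 -0.0647  0.0498] F [0.  0.3 0.2] op 0.651
[[0.2377, 0.9713, 0.0011], [0.9713, -0.2377, -0.0002], [0.0001, 0.0011, -1.0]]
carrier [ 0.0006 -0.0001  0.0498] Fc [-0.   0.3  0.2]
d [-0.02, -0.01, -0.02] rot [0.01, -0.0, -0.0] dist 1.7
```

View pics/s29.png

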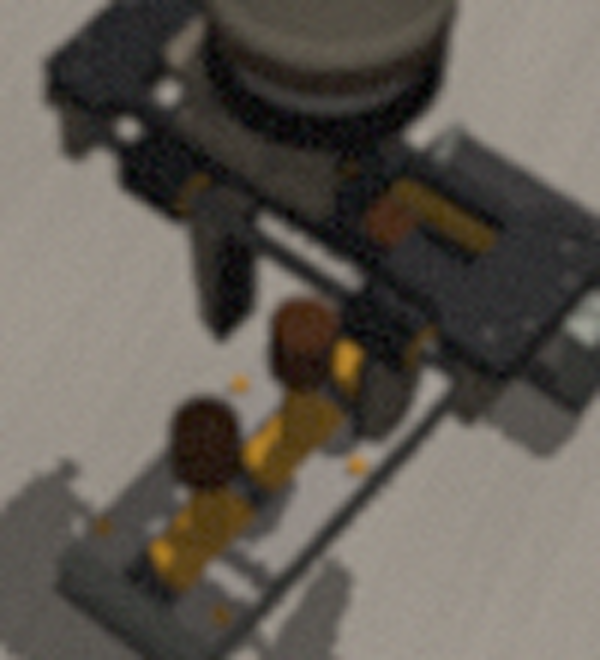

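Call:
{"api": "play_rows", "payload": {
  "motion": [
    {"claw": 0.6,"delta_pos": [0,0,0],"rot": [0,0,0]},
    {"claw": 0.8,"delta_pos": [0,0,0],"rot": [0,0,0]},
    {"claw": 0.9,"delta_pos": [0,0,0],"rot": [0,0,0]},
    {"claw": 1.0,"delta_pos": [0,0,0],"rot": [0,0,0]},
    {"claw": 1.0,"delta_pos": [0,0,0],"rot": [0,0,0]}
  ]
}}

```text
time: 31.85
tcp_pos: [0.6168, -0.0649, 0.0492]
eef_rot: [[0.238, 0.971, 0.0], [0.971, -0.238, -0.0], [0.0, 0.0, -1.0]]
force: [0.9, 0.5, 0.7]
opening: 0.275
```

Call:
{"api": "play_rows", "payload": {
  "motion": [
    {"claw": 1.0,"delta_pos": [0,0,0],"rot": [0,0,0]},
    {"claw": 1.0,"delta_pos": [0,0,0],"rot": [0,0,0]},
    {"claw": 1.0,"delta_pos": [0,0,0],"rot": [0,0,0]}
  ]
}}

```text
time: 32.15
tcp_pos: [0.6168, -0.0649, 0.0492]
eef_rot: [[0.238, 0.971, 0.0], [0.971, -0.238, -0.0], [-0.0, 0.0, -1.0]]
force: [0.8, -0.4, 1.8]
opening: 0.272
```

Call:
{"api": "play_rows", "payload": {
  "motion": [
    {"claw": 1.0,"delta_pos": [0,0,-0.02],"rot": [0,0,0]},
    {"claw": 1.0,"delta_pos": [0,0,-0.04],"rot": [0,0,0]},
    {"claw": 1.0,"delta_pos": [0,0,-0.06],"rot": [0,0,0]},
    {"claw": 1.0,"delta_pos": [0,0,-0.08],"rot": [0,0,0]},
    {"claw": 1.0,"delta_pos": [0,0,-0.1],"rot": [0,0,0]}
  ]
}}

```text
time: 32.65
tcp_pos: [0.6162, -0.0647, 0.0529]
eef_rot: [[0.238, 0.971, -0.001], [0.971, -0.238, 0.0], [0.0, -0.001, -1.0]]
force: [2.7, -0.5, -9.8]
opening: 0.274
```

Run:
```python
from plan import *
s=st(); cp(s)
```

```text
t 32.65 p [ 0.6162 -0.0647  0.0529] F [ 2.7 -0.5 -9.8] op 0.274
[[0.2379, 0.9713, -0.0008], [0.9713, -0.2379, 0.0003], [0.0001, -0.0009, -1.0]]
carrier [-0.0005 -0.0003  0.0529] Fc [ 2.7  0.1 -9.8]
```

Call:
{"api": "play_rows", "payload": {
  "motion": [
    {"claw": 1.0,"delta_pos": [0,0,-0.03],"rot": [0,0,0]},
    {"claw": 1.0,"delta_pos": [0,0,-0.06],"rot": [0,0,0]},
    {"claw": 1.0,"delta_pos": [0,0,-0.09],"rot": [0,0,0]},
    {"claw": 1.0,"delta_pos": [0,0,-0.12],"rot": [0,0,0]},
    {"claw": 1.0,"delta_pos": [0,0,-0.12],"rot": [0,0,0]}
  ]
}}

```text
time: 33.15
tcp_pos: [0.6163, -0.0647, 0.0601]
eef_rot: [[0.238, 0.971, -0.001], [0.971, -0.238, 0.0], [0.0, -0.001, -1.0]]
force: [0.0, -0.2, -7.2]
opening: 0.275
```

Call:
{"api": "play_rows", "payload": {
  "motion": [
    {"claw": 1.0,"delta_pos": [0,0,0.02],"rot": [0,0,0]},
    {"claw": 1.0,"delta_pos": [0,0,0.04],"rot": [0,0,0]},
    {"claw": 1.0,"delta_pos": [0,0,0.06],"rot": [0,0,0]},
    {"claw": 1.0,"delta_pos": [0,0,0.07],"rot": [0,0,0]},
    {"claw": 1.0,"delta_pos": [0,0,0.07],"rot": [0,0,0]}
  ]
}}

```text
time: 33.65
tcp_pos: [0.6171, -0.065, 0.0571]
eef_rot: [[0.238, 0.971, 0.001], [0.971, -0.238, -0.0], [-0.0, 0.001, -1.0]]
force: [0.8, -0.1, -0.9]
opening: 0.28
```

Run:
```python
from plan import *
s=st(); cp(s)
```

```text
t 33.65 p [ 0.6171 -0.065   0.0571] F [ 0.8 -0.1 -0.9] op 0.28
[[0.2379, 0.9713, 0.001], [0.9713, -0.2379, -0.0003], [-0.0001, 0.001, -1.0]]
carrier [ 0.0005 -0.0004  0.0571] Fc [ 0.9  0.1 -0.9]
```

Call:
{"api": "play_rows", "payload": {
  "motion": [
    {"claw": 0.6,"delta_pos": [0,0,0],"rot": [0,0,0]},
    {"claw": 0.4,"delta_pos": [0,0,0],"rot": [0,0,0]},
    {"claw": 0.35,"delta_pos": [0,0,0],"rot": [0,0,0]},
    {"claw": 0.35,"delta_pos": [0,0,0],"rot": [0,0,0]},
    {"claw": 0.35,"delta_pos": [0,0,0],"rot": [0,0,0]}
  ]
}}

```text
time: 34.15
tcp_pos: [0.6168, -0.0649, 0.0566]
eef_rot: [[0.238, 0.971, 0.0], [0.971, -0.238, -0.0], [-0.0, 0.0, -1.0]]
force: [0.5, -0.2, -0.3]
opening: 0.647
```

Call:
{"api": "play_rows", "payload": {
  "motion": [
    {"claw": 0.35,"delta_pos": [0,0,-0.7],"rot": [0,0,0]},
    {"claw": 0.35,"delta_pos": [0,0,-1.5],"rot": [0,0,0]},
    {"claw": 0.35,"delta_pos": [0,0,-1.9],"rot": [0,0,0]},
    {"claw": 0.35,"delta_pos": [-0.6,0,-1.9],"rot": [0,0,0]},
    {"claw": 0.35,"delta_pos": [-1.1,0,-1.9],"rot": [0,0,0]}
  ]
}}

```text
time: 34.65
tcp_pos: [0.6042, -0.119, 0.153]
eef_rot: [[0.237, 0.972, 0.002], [0.972, -0.237, -0.001], [-0.001, 0.003, -1.0]]
force: [0.3, -0.5, -0.2]
opening: 0.654
```

Call:
{"api": "play_rows", "payload": {
  "motion": [
    {"claw": 0.35,"delta_pos": [0,0,0],"rot": [0,0,0]},
    {"claw": 0.35,"delta_pos": [0,0,0.7],"rot": [0,0,0]},
    {"claw": 0.35,"delta_pos": [0,0,1.4],"rot": [0,0,0]},
    {"claw": 0.35,"delta_pos": [0,0,1.9],"rot": [0,0,0]},
    {"claw": 0.35,"delta_pos": [0,0,2.02],"rot": [0,0,0]}
  ]
}}

```text
time: 35.15
tcp_pos: [0.601, -0.1164, 0.0467]
eef_rot: [[0.238, 0.971, -0.006], [0.971, -0.238, 0.003], [0.001, -0.007, -1.0]]
force: [-0.6, 0.1, -0.2]
opening: 0.646
```

Run:
```python
from plan import *
s=st(); cp(s); rel((.6037,-.1184,.051)); c=snap("scene","s30",(290,180,390,290),6); st()
```

```text
t 35.15 p [ 0.601  -0.1164  0.0467] F [-0.6  0.1 -0.2] op 0.646
[[0.2375, 0.9714, -0.0064], [0.9714, -0.2375, 0.003], [0.0014, -0.0069, -1.0]]
carrier [-0.003  -0.0542  0.0467] Fc [-0.7 -0.  -0.2]
d [-0.03, 0.06, -0.09] rot [-0.08, -0.02, 0.0] dist 5.5
t 35.2 p [ 0.6017 -0.1168  0.0477] F [-1.1  0.2 -0.5] op 0.647
[[0.2375, 0.9714, -0.0048], [0.9714, -0.2375, 0.0023], [0.0011, -0.0052, -1.0]]
```

View pics/s30.png

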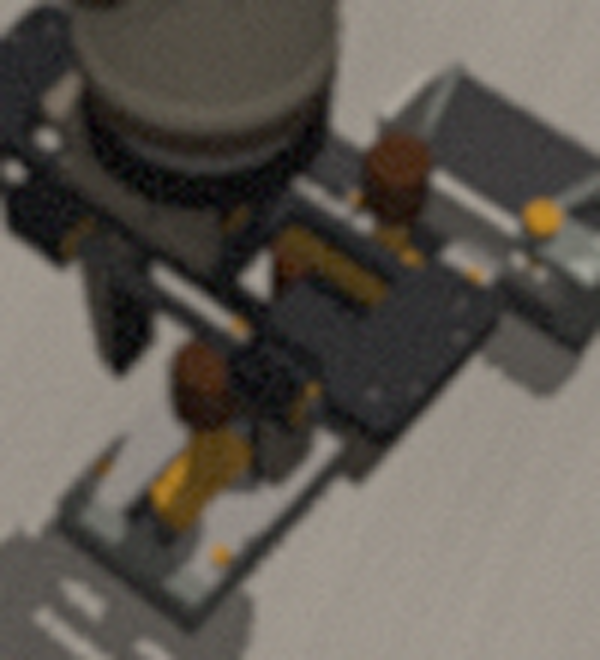

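Call:
{"api": "play_rows", "payload": {
  "motion": [
    {"claw": 0.6,"delta_pos": [0,0,-0.01],"rot": [0,0,0]},
    {"claw": 0.8,"delta_pos": [0,0,-0.01],"rot": [0,0,0]},
    {"claw": 0.9,"delta_pos": [0,0,-0.01],"rot": [0,0,0]},
    {"claw": 1.0,"delta_pos": [0,0,-0.01],"rot": [0,0,0]},
    {"claw": 1.0,"delta_pos": [0,0,-0.01],"rot": [0,0,0]}
  ]
}}

```text
time: 35.7
tcp_pos: [0.604, -0.1184, 0.052]
eef_rot: [[0.238, 0.971, 0.001], [0.971, -0.238, -0.0], [-0.0, 0.001, -1.0]]
force: [-0.8, 0.6, 3.3]
opening: 0.276
```

Call:
{"api": "play_rows", "payload": {
  "motion": [
    {"claw": 1.0,"delta_pos": [0,0,0],"rot": [0,0,0]},
    {"claw": 1.0,"delta_pos": [0,0,0],"rot": [0,0,0]},
    {"claw": 1.0,"delta_pos": [0,0,0],"rot": [0,0,0]}
  ]
}}

```text
time: 36.0
tcp_pos: [0.604, -0.1185, 0.0519]
eef_rot: [[0.238, 0.971, 0.001], [0.971, -0.238, -0.0], [-0.0, 0.001, -1.0]]
force: [-2.7, 0.9, 5.6]
opening: 0.277
```

Call:
{"api": "play_rows", "payload": {
  "motion": [
    {"claw": 1.0,"delta_pos": [0,0,-0.02],"rot": [0,0,0]},
    {"claw": 1.0,"delta_pos": [0,0,-0.04],"rot": [0,0,0]},
    {"claw": 1.0,"delta_pos": [0,0,-0.06],"rot": [0,0,0]},
    {"claw": 1.0,"delta_pos": [0,0,-0.08],"rot": [0,0,0]},
    {"claw": 1.0,"delta_pos": [0,0,-0.1],"rot": [0,0,0]}
  ]
}}

```text
time: 36.5
tcp_pos: [0.603, -0.118, 0.0551]
eef_rot: [[0.238, 0.971, -0.001], [0.971, -0.238, 0.001], [0.0, -0.001, -1.0]]
force: [1.7, -0.8, -9.7]
opening: 0.276
```

Run:
```python
from plan import *
s=st(); cp(s)
```

```text
t 36.5 p [ 0.603  -0.118   0.0551] F [ 1.7 -0.8 -9.7] op 0.276
[[0.2379, 0.9713, -0.0012], [0.9713, -0.2379, 0.0005], [0.0002, -0.0013, -1.0]]
carrier [-0.0007 -0.0553  0.0551] Fc [ 1.9 -0.3 -9.7]
```

Call:
{"api": "play_rows", "payload": {
  "motion": [
    {"claw": 1.0,"delta_pos": [0,0,-0.03],"rot": [0,0,0]},
    {"claw": 1.0,"delta_pos": [0,0,-0.06],"rot": [0,0,0]},
    {"claw": 1.0,"delta_pos": [0,0,-0.09],"rot": [0,0,0]},
    {"claw": 1.0,"delta_pos": [0,0,-0.12],"rot": [0,0,0]},
    {"claw": 1.0,"delta_pos": [0,0,-0.12],"rot": [0,0,0]}
  ]
}}

```text
time: 37.0
tcp_pos: [0.6031, -0.1181, 0.062]
eef_rot: [[0.238, 0.971, -0.001], [0.971, -0.238, 0.0], [0.0, -0.001, -1.0]]
force: [-0.7, 0.7, -8.1]
opening: 0.273
```

Call:
{"api": "play_rows", "payload": {
  "motion": [
    {"claw": 1.0,"delta_pos": [0,0,0.02],"rot": [0,0,0]},
    {"claw": 1.0,"delta_pos": [0,0,0.04],"rot": [0,0,0]},
    {"claw": 1.0,"delta_pos": [0,0,0.06],"rot": [0,0,0]},
    {"claw": 1.0,"delta_pos": [0,0,0.07],"rot": [0,0,0]},
    {"claw": 1.0,"delta_pos": [0,0,0.07],"rot": [0,0,0]}
  ]
}}

```text
time: 37.5
tcp_pos: [0.604, -0.1185, 0.059]
eef_rot: [[0.238, 0.971, 0.001], [0.971, -0.238, -0.0], [-0.0, 0.001, -1.0]]
force: [-0.3, 0.5, -1.1]
opening: 0.274
```

Run:
```python
from plan import *
s=st(); cp(s)
```

```text
t 37.5 p [ 0.604  -0.1185  0.059 ] F [-0.3  0.5 -1.1] op 0.274
[[0.2378, 0.9713, 0.0008], [0.9713, -0.2378, -0.0004], [-0.0002, 0.0009, -1.0]]
carrier [ 0.0004 -0.0555  0.059 ] Fc [-0.4  0.4 -1.1]
```

Call:
{"api": "play_rows", "payload": {
  "motion": [
    {"claw": 0.6,"delta_pos": [0,0,0],"rot": [0,0,0]},
    {"claw": 0.4,"delta_pos": [0,0,0],"rot": [0,0,0]},
    {"claw": 0.35,"delta_pos": [0,0,0],"rot": [0,0,0]},
    {"claw": 0.35,"delta_pos": [0,0,0],"rot": [0,0,0]},
    {"claw": 0.35,"delta_pos": [0,0,0],"rot": [0,0,0]}
  ]
}}

```text
time: 38.0
tcp_pos: [0.6037, -0.1183, 0.0586]
eef_rot: [[0.238, 0.971, 0.0], [0.971, -0.238, -0.0], [-0.0, 0.0, -1.0]]
force: [-0.0, 0.4, 0.6]
opening: 0.649
```

Call:
{"api": "play_rows", "payload": {
  "motion": [
    {"claw": 0.35,"delta_pos": [0,0,-0.7],"rot": [0,0,0]},
    {"claw": 0.35,"delta_pos": [0,0,-1.5],"rot": [0,0,0]},
    {"claw": 0.35,"delta_pos": [0,0,-2.4],"rot": [0,0,0]},
    {"claw": 0.35,"delta_pos": [0,0,-3.2],"rot": [0,0,0]},
    {"claw": 0.35,"delta_pos": [0,-0.6,-3.6],"rot": [0,0,0]}
  ]
}}

```text
time: 38.5
tcp_pos: [0.5773, -0.1125, 0.2432]
eef_rot: [[0.238, 0.971, 0.007], [0.971, -0.238, -0.003], [-0.001, 0.008, -1.0]]
force: [0.2, 0.1, 0.3]
opening: 0.648
```

Call:
{"api": "play_rows", "payload": {
  "motion": [
    {"claw": 0.35,"delta_pos": [0.7,-0.6,0],"rot": [0,0,0]},
    {"claw": 0.35,"delta_pos": [1.4,-1.2,0],"rot": [0,0,0]},
    {"claw": 0.35,"delta_pos": [2.1,-1.8,0],"rot": [0,0,0]},
    {"claw": 0.35,"delta_pos": [2.8,-2.4,0],"rot": [0,0,0]},
    {"claw": 0.35,"delta_pos": [3.4,-2.8,0],"rot": [0,0,0]}
  ]
}}

```text
time: 39.0
tcp_pos: [0.4774, 0.0891, 0.2387]
eef_rot: [[0.237, 0.971, 0.0], [0.971, -0.237, 0.0], [0.0, 0.0, -1.0]]
force: [0.7, -0.3, -1.1]
opening: 0.65
```

Run:
```python
from plan import *
s=st(); c=snap("scene","s31");t=snap("top","t31")
for n in("s24","s31"):
    im=cv2.imread(f"pics/{n}.png"); print(n,[b for b in blobs(im,(0,70,15),(13,255,120),20) if 300<b[0][0]<370 and 190<b[0][1]<260])
    print([b for b in blobs(im,(14,110,60),(28,255,255)) if 370<b[0][0]<390 and 205<b[0][1]<225])
d=np.hstack([cv2.resize(cv2.imread(f"pics/{n}.png")[185:265,305:370],None,fx=6,fy=6,interpolation=cv2.INTER_CUBIC) for n in("s24","s31")]); cv2.imwrite("pics/cmp2.png",d)
```

```text
t 39.0 p [0.4774 0.0891 0.2387] F [ 0.7 -0.3 -1.1] op 0.65
[[0.2374, 0.9714, 0.0002], [0.9714, -0.2374, 0.0003], [0.0004, 0.0001, -1.0]]
s24 [([354.8, 210.2], 110, [350, 204, 11, 16]), ([340.4, 226.0], 89, [336, 220, 11, 14]), ([323.6, 242.6], 113, [318, 236, 12, 16])]
[([379.8, 215.8], 37, [377, 213, 7, 7])]
s31 [([356.0, 208.1], 104, [351, 202, 11, 15]), ([340.5, 224.2], 101, [336, 218, 10, 15]), ([324.1, 241.4], 118, [319, 235, 11, 16])]
[([379.9, 215.9], 36, [377, 213, 7, 7])]
```

View pics/cmp2.png

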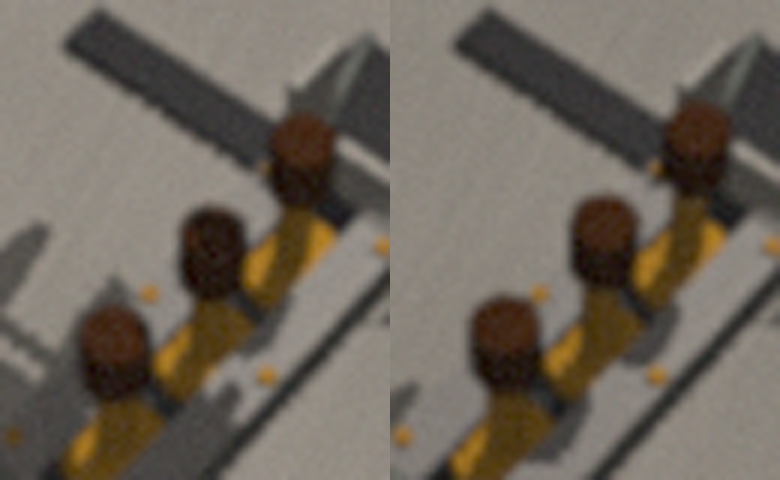

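View pics/s31.png

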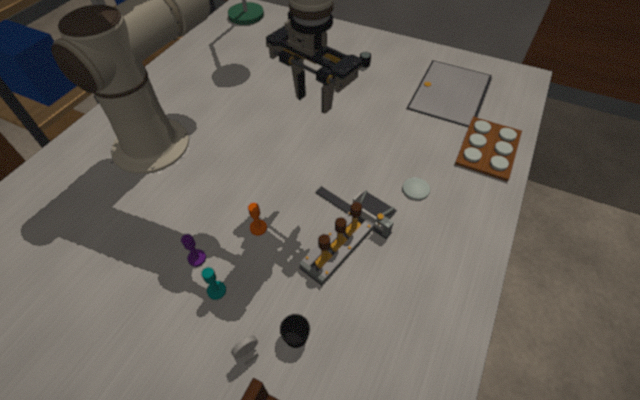

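View pics/t31.png

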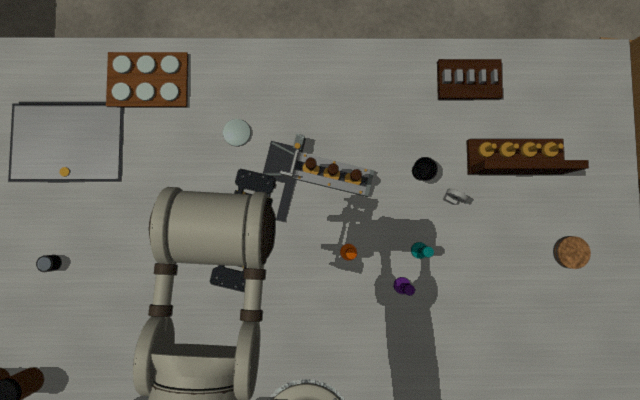

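Run:
```python
import cv2
cv2.imwrite("pics/rack.png",cv2.resize(cv2.imread("pics/top0.png")[120:190,450:600],None,fx=5,fy=5,interpolation=cv2.INTER_CUBIC))
```

```text
(no output)
```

View pics/rack.png

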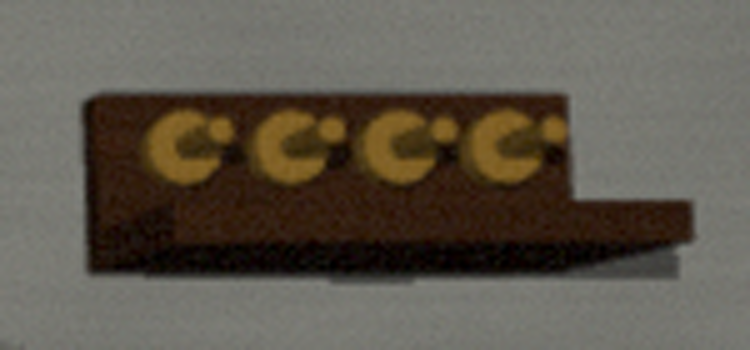

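Run:
```python
from plant import manip
print(manip.finish_job())
```

```text
the job is handed in; nothing more can be done
None
```

The job is handed in at about 39 s of the 210 s. All three brass tools standing on the counter are in the carrier, the gate is shut, and each tool has been tugged and let down with its indicator up. There was no fourth tool on the counter.

**Gate:** I pushed it to its hard stop. The push force was 4–9 N over the stroke and 27 N against the stop. In the pictures the catch button is back at its rest height. I have no picture of it lifted mid-stroke, so the click is inferred from the gate position and the button being down.

**Tugs:** I pulled each tool only after the gate was shut. Each showed about 3 mm of play, then the handle slid. The highest pull I read was about 10 N, at the end of a call.

**Indicators:** The gripper height before and after each tug gives about 7–8 mm on all three. The handles also sit about 2 pixels higher in the last scene picture, which agrees. The white band itself can't be seen from the cameras' downward view.

**Bystanders:** In the last pictures the lens blank, gauge, cup and look-alikes stand where they started.

**What went wrong or disagreed:**
- The fingertips appear about 35 mm higher in the pictures than the reported tool position says. I worked at the height the pictures showed.
- Because of that, my first grasp caught only the top of one handle and tilted the tool briefly. It stood upright again when I released it, and the second grasp held.

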